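# Lay out the sampled parts on their footprint tiles

### The arm

A 6-joint arm with a two-finger parallel gripper is mounted at the origin on the work surface. World frame = base frame: x ahead of the robot, y to its left, z up, the work surface at z = 0. Lengths are in m, angles in degrees, forces in N, time in s.
With the tool pointing down it reaches from about 0.375 to 0.9 m from the base axis. Payload 3.1 kg.
Tool frame: the origin (TCP) lies on the centre line of the jaws, within the pads' length; the fingertips stand 25 mm ahead of it and the grasp point (between the pads) lies 6 mm ahead of it (bot.finger_overhang is the distance from the TCP to the fingertips, in m); z points along the fingers, y is the line along which they close (so a half turn about z gives the same grasp; the last joint's range is limited). The gripper opens to 87 mm and grips with 3 to 60 N. Pads are 19 mm wide; open, the fingers measure 117 mm over their backs; the gripper's body (75 mm by 190 mm) begins 51 mm behind the grasp point.
Start: joints at [-74.857, 30.224, 82.088, -0, 67.689, -10.227], TCP at [0.268, -0.565, 0.227] pointing down, gripper open.
Joint ranges: [-176.69, 176.69], [-43.24, 126.21], [12.49, 139.97], [-82, 262], [0, 151.66], [-163.58, 163.58]. Speed limits (degrees/s): [159.86, 159.86, 180, 180, 180, 180].

### API

Orientations are given as a 3x3 rotation matrix whose columns are the frame's x, y, z axes.
In Python, from workcell import bot, eyes, spot_in, masks_of gives the robot as it stands. The module is installed in compiled form; this text tells all that it offers.
- The arm moves only by the tool step_arm, never from a script. Its argument "increments" is a list of rows, each an object of numbers: "dx", "dy", "dz": the shift along the tool's x, y, z in mm; "turn": the turn about the tool's z in rad. In form: [{"dx": .., "dy": .., "dz": .., "turn": ..}, ...]. A call has 1 to 8 rows; each row is the pose to reach, as a shift and turn from the pose commanded when the call began, along the tool's axes at that moment; what a row does not reach only later rows make up. A row lasts 1/8 s, in which the tool goes at most 62.5 mm and 10.7 degrees, less where a joint would pass 70% of its speed; a pose out of reach is approached as far as the arm can. A call with a gripper value outside its range is refused whole. "fingers" is the opening, from -1 (shut) to 1 (fully open), set as the call begins (left out, the last holds). The fingers move at their own pace and stop on an object; "force" is the grip in N (left out, the last holds). Time passes only in rows, so rows that repeat a pose let the fingers close. It gives the time, the measured TCP pose, the force, the opening and the grip force at its end, in the units of the state.
- bot.get_state(): the state, without advancing time (a new reading comes with each control period).
- eyes.snapshot(name): name is "side" or "top"; returns a dict with "color" (480x640x3 uint8, blue, green, red), "fx", "fy", "cx", "cy" (pixels), "R" (3x3) and "t" (3): a world point X has camera coordinates R X + t. Camera axes: x right, y down, z forward; pixel columns grow to the right and rows downward; lengths in m; the calibration is good to about 2 mm. A picture is of the moment at which its call begins. There is no depth.
- bot.finish_job(): hands the job in; it is judged then, once.
Trained networks look in a picture, given as the dict that the camera call returned (one of the last four; its "shot" number tells which), for a name from the list of things; names that differ only in an ending like _2 or _b are one class to them, and where a whole thing is asked for, a point or a joint stands for the part that bears it (a point fixed in the world has none). Each returns a list of dicts, best first, with "score" (0 to 1); they miss things now and then, are a little off and sometimes report something else, mostly with a low value. They report only what shows in the picture. A call takes as long as a camera call. They do not tell look-alikes from the thing itself.
- spot_in(picture, name): "xyz" ([x, y, z] in m, in world coordinates, good to about 4 mm: the middle of the surface that is visible of it).
- masks_of(picture, name): "pixels" (480x640 bool, what is visible of it).
The state is a dict: "t": time; "joint_pos": joint angles; "dq": joint speeds; "effort": joint torques, N m; "eef_pos": TCP position; "eef_rot": TCP orientation; "force": force on the tool from outside, world axes, zero at the start; "ft_torque": the same for the moment, N m; "finger_gap": finger opening in m; "grasp_force": force on a finger pad.
Only numpy, scipy, OpenCV 4.12 (cv2) and the standard library are available. Lean on these libraries where they do the work, as an engineer would, in place of code of your own. Each camera call takes 0.05 s, during which the arm holds its last target. There are 200 camera calls.

### The job

Lay out the four sampled parts for measuring: set each one upright on the tile whose printed outline has its shape and size, centred on the outline, the box-shaped capacitor lined up with its rectangle. Lower each part onto its tile rather than dropping it, and leave the mouse and the bottle standing where they are.

Things in the scene. Friction and masses are not known exactly. Their poses are not given: they have to be found in the camera images.
- large_can: Large bare-metal capacitor can standing upright: cylinder 40 mm diameter, 50 mm high in all, dark top with two small brass terminals 4 mm high (solid wall up to 46 mm). About 80 g nominal. Origin: centre of the underside; z up.
- small_can: Small bare-metal capacitor can standing upright, like the large one but 22 mm diameter and 40 mm high in all (wall up to 36 mm, then two 4 mm terminals). About 25 g. Origin: centre of the underside; z up.
- film_cap: Box-shaped grey plastic film capacitor, 46 mm long (its x) x 20 mm wide (its y) x 30 mm high, with two thin steel tabs 5 mm high on top. About 50 g, standing at any yaw. Origin: centre of the underside; z up.
- toroid: Toroid coil lying flat: dark ring wound with copper, 48 mm outer and about 21 mm inner diameter, 22 mm high. About 80 g. Origin: centre of the underside; z up.
- tile_large_can: Fixed pale square tile, 72 x 72 x 4 mm thick, lying on the bench, with a thin black outline printed at its centre: a single circle of 40 mm diameter (the footprint of the large can). Origin: centre of the tile's underside (bench level); its top is 4 mm above.
- tile_small_can: Fixed pale square tile, 72 x 72 x 4 mm thick, lying on the bench, with a thin black outline printed at its centre: a single circle of 22 mm diameter (the footprint of the small can). Origin: centre of the tile's underside (bench level); its top is 4 mm above.
- tile_film_cap: Fixed pale square tile, 72 x 72 x 4 mm thick, lying on the bench, with a thin black outline printed at its centre: a rectangle 46 mm long (the tile's x) x 20 mm (the tile's y), the footprint of the film capacitor, either way round. Origin: centre of the tile's underside (bench level); its top is 4 mm above.
- tile_toroid: Fixed pale square tile, 72 x 72 x 4 mm thick, lying on the bench, with a thin black outline printed at its centre: two concentric circles, 48 and 22 mm diameter (the footprint of the toroid). Origin: centre of the tile's underside (bench level); its top is 4 mm above.
- mouse: Pale loose computer mouse, 100 x 58 mm, 32 mm high, lying among the parts; to be left alone. Origin: centre of its underside.
- bottle: Amber loose bottle with a white cap standing among the parts, 44 mm diameter, 80 mm high; to be left alone. Origin: centre of its underside.
Mind the look-alikes: they are no part of the job. There is more than one size of the toroid; the one meant has the size given above.

How it is judged:
By the outcome, as a careful person would: the job done as asked, in the order asked, and still so for the second after the job is handed in, with the robot touching nothing.
It also fails if it takes over 106 s, if anything falls off the work surface, if the arm or the gripper's body presses on something with over 40 N, if the wrist force passes 120 N, or if a joint passes its speed limit or range.

## Working session

There is one attempt and no reset: what is moved stays moved. The work goes in short steps, Python scripts to look and compute and a tool call to move; the robot and the scene stay as the last step left them, time stands still between calls to the robot, and variables do not carry over. Pictures are saved under pics/ and viewed, at most 14 in all, crops included, and the job is handed in when it is done.

Besides the shell and the picture viewer there is one more tool, called by a JSON object that holds its "fn" and its "kwargs", one argument or row to a line. step_arm: Moves the arm, as the interface text tells. Its arguments: {"type":"object","properties":{"increments":{"type":"array","items":{"type":"object","properties":{"dx":{"type":"number"},"dy":{"type":"number"},"dz":{"type":"number"},"turn":{"type":"number"}}}},"fingers":{"type":"number"},"force":{"type":"number"}},"required":["increments"]}

```bash
mkdir -p pics; python3 - <<'E'
from workcell import bot, eyes, spot_in, masks_of
import cv2, numpy as np
s=bot.get_state();print(s['t'],s['eef_pos'],np.round(s['eef_rot'],3),s['finger_gap'])
for n in('top','side'):
    p=eyes.snapshot(n);cv2.imwrite(f'pics/{n}0.png',p['color'])
    print(n,p['fx'],p['cx'],p['cy'],np.round(p['R'],3).tolist(),np.round(p['t'],3))
    for o in 'large_can small_can film_cap toroid tile_large_can tile_small_can tile_film_cap tile_toroid mouse bottle'.split():
        print(o,[(round(d['score'],2),np.round(d['xyz'],3).tolist()) for d in spot_in(p,o)[:5]])
E
```

```text
0.0 [ 0.26763241 -0.56401585  0.22587608] [[ 0.904  0.428 -0.001]
 [ 0.428 -0.904  0.002]
 [ 0.    -0.002 -1.   ]] 0.08711824010365396
top 462.3789455670401 316.8261816411497 238.2211688385939 [[0.124, -0.992, -0.0], [-0.96, -0.12, -0.253], [0.251, 0.032, -0.968]] [-0.067  0.596  0.722]
large_can [(0.94, [0.463, 0.263, 0.046])]
small_can [(0.49, [0.606, 0.126, 0.037])]
film_cap [(0.76, [0.462, 0.148, 0.029])]
toroid [(0.84, [0.715, -0.152, 0.025]), (0.79, [0.748, -0.05, 0.03]), (0.57, [0.604, -0.14, 0.019])]
tile_large_can [(0.81, [0.6, 0.288, 0.004])]
tile_small_can [(0.96, [0.438, -0.286, 0.003])]
tile_film_cap [(0.58, [0.459, -0.14, 0.004])]
tile_toroid [(0.71, [0.466, 0.001, 0.004])]
mouse [(0.96, [0.582, 0.008, 0.028])]
bottle [(0.57, [0.59, -0.282, 0.053])]
side 546.6434899301696 319.3373519251947 237.76733158436383 [[-0.778, -0.628, 0.021], [-0.375, 0.438, -0.817], [0.504, -0.644, -0.576]] [0.457 0.246 0.652]
large_can [(0.58, [0.456, 0.276, 0.042])]
small_can [(0.81, [0.611, 0.135, 0.024])]
film_cap [(0.81, [0.455, 0.155, 0.028])]
toroid [(0.88, [0.598, -0.129, 0.023]), (0.87, [0.74, -0.041, 0.027]), (0.78, [0.704, -0.132, 0.024]), (0.17, [0.457, -0.138, 0.003])]
tile_large_can [(0.65, [0.596, 0.293, 0.008]), (0.28, [0.456, 0.277, 0.044])]
tile_small_can [(0.66, [0.441, -0.289, 0.004])]
tile_film_cap [(0.93, [0.458, -0.136, 0.001])]
tile_toroid [(0.87, [0.464, 0.002, 0.004]), (0.63, [0.587, -0.284, 0.045])]
mouse [(0.61, [0.576, 0.021, 0.018])]
bottle [(0.9, [0.59, -0.284, 0.046])]
```

View pics/top0.png

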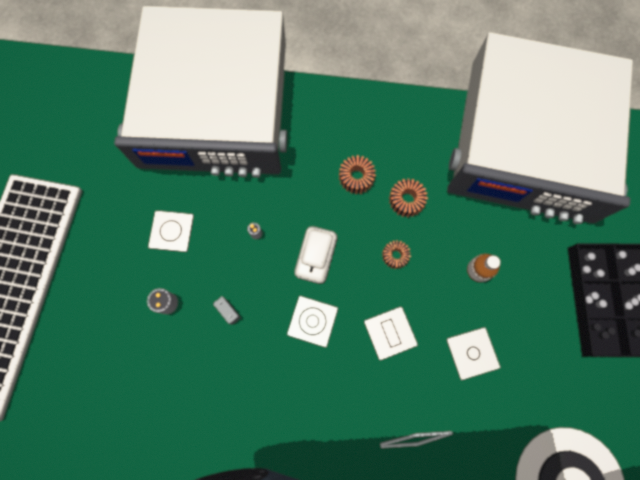

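View pics/side0.png

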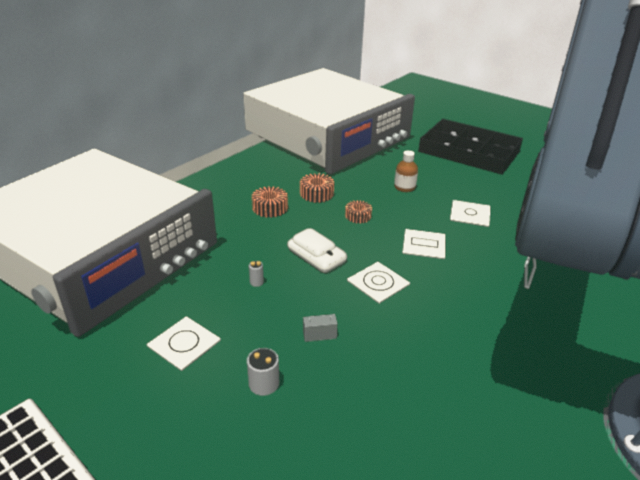

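Candidates for the toroid in top0 are (357,173), (408,197) and (397,254). The last looks smaller, so I'll measure diameters. The other parts and the tiles are each a single match: large can (162,300), small can (255,230), film cap (226,310). Tiles: large (170,231), toroid (313,321), film (391,333), small (473,353).

```bash
cat > h.py <<'E'
from workcell import bot, eyes, spot_in, masks_of
import cv2, numpy as np
from scipy.optimize import minimize
A=np.linspace(0,2*np.pi,48,endpoint=False)
def proj(p,X):
    c=X@np.array(p['R']).T+p['t']
    return np.c_[p['fx']*c[:,0]/c[:,2]+p['cx'],p['fy']*c[:,1]/c[:,2]+p['cy']]
def cyl(x,y,r,z0,z1):
    b=np.c_[x+r*np.cos(A),y+r*np.sin(A)]
    return np.r_[np.c_[b,0*A+z0],np.c_[b,0*A+z1]]
def box(x,y,yaw,l,w,z0,z1):
    q=np.array([[1,1],[1,-1],[-1,-1],[-1,1]])*[l/2,w/2]
    c,s=np.cos(yaw),np.sin(yaw);b=q@np.array([[c,s],[-s,c]])+[x,y]
    return np.r_[np.c_[b,np.full(4,z0)],np.c_[b,np.full(4,z1)]]
def iou(p,m,X):
    # sub-pixel soft IoU in a 6x enlarged crop
    u=proj(p,X);ys,xs=np.nonzero(m);x0,y0=xs.min()-8,ys.min()-8;w,h=xs.max()+9-x0,ys.max()+9-y0
    k=6;M=cv2.resize(m[y0:y0+h,x0:x0+w].astype(np.uint8),(w*k,h*k),interpolation=cv2.INTER_NEAREST)
    P=np.zeros_like(M);pts=((u-[x0,y0]+.5)*k-.5)*16
    cv2.fillConvexPoly(P,cv2.convexHull(np.round(pts).astype(np.int32)),1,shift=4)
    return (M&P).sum()/(M|P).sum()
def fit(views,f,x0,d):
    x0=np.array(x0,float);S=np.r_[[x0],x0+np.diag(d)]
    r=minimize(lambda v:-np.mean([iou(p,m,f(v)) for p,m in views]),x0,method='Nelder-Mead',options=dict(initial_simplex=S,xatol=1e-4,fatol=1e-4))
    return r.x,-r.fun
def mask_at(p,name,xyz):
    u=proj(p,np.array([xyz]))[0];L=[d['pixels'] for d in masks_of(p,name)]
    L=[m for m in L if m.any()]
    if not L:return None
    m=min(L,key=lambda m:np.linalg.norm(np.argwhere(m).mean(0)[::-1]-u))
    return m if np.linalg.norm(np.argwhere(m).mean(0)[::-1]-u)<20 else None
E
python3 - <<'E'
from h import *
P={n:eyes.snapshot(n) for n in('top','side')}
def views(o,g): return {n:m for n in P if (m:=mask_at(P[n],o,g)) is not None}
def run(o,g,f,x0,d):
    V=views(o,g)
    for ks in [list(V)]+[[k] for k in V if len(V)>1]:
        r=[fit([(P[k],V[k]) for k in ks],f,[*x0[:2],*(a for a in q)],d) for q in ([x0[2:]] if len(x0)<4 else [[a] for a in x0[2:]])]
        x,s=max(r,key=lambda e:e[1]);print(o,ks,np.round(x,4),round(s,3))
for g in [(.712,-.145,.02),(.745,-.047,.02),(.602,-.136,.02)]:
    run('toroid',g,lambda v:cyl(v[0],v[1],v[2]/2,0,.46*v[2]),[*g[:2],.045],[.01,.01,.008])
run('large_can',(.46,.27,.03),lambda v:cyl(*v,.02,0,.046),[.46,.27],[.01,.01])
run('small_can',(.608,.13,.02),lambda v:cyl(*v,.011,0,.037),[.608,.13],[.01,.01])
Y=[0.,.5,1.,1.5,2.,2.5]
run('film_cap',(.459,.151,.02),lambda v:box(*v,.046,.02,0,.03),[.459,.151]+Y,[.01,.01,.3])
for o,g in dict(tile_large_can=(.598,.29,.003),tile_small_can=(.44,-.287,.003),tile_film_cap=(.459,-.138,.003),tile_toroid=(.465,.001,.003)).items():
    run(o,g,lambda v:box(*v,.072,.072,0,.004),[*g[:2],0.,.4,.8,1.2],[.01,.01,.3])
run('bottle',(.59,-.284,.04),lambda v:cyl(*v,.022,0,.06),[.59,-.284],[.01,.01])
c=P['top']['color'];a=cv2.resize(c[140:280,310:450],None,fx=4,fy=4,interpolation=cv2.INTER_CUBIC);cv2.imwrite('pics/tor.png',a)
E
```

```text
toroid ['top', 'side'] [ 0.7162 -0.1512  0.0639] 0.904
toroid ['top'] [ 0.7159 -0.1509  0.0641] 0.889
toroid ['side'] [ 0.7181 -0.1524  0.0631] 0.936
toroid ['top', 'side'] [ 0.7511 -0.0498  0.0652] 0.899
toroid ['top'] [ 0.7509 -0.0495  0.0655] 0.886
toroid ['side'] [ 0.7537 -0.0517  0.0644] 0.928
toroid ['top', 'side'] [ 0.6042 -0.1388  0.0463] 0.88
toroid ['top'] [ 0.6036 -0.1388  0.0463] 0.817
toroid ['side'] [ 0.6048 -0.1392  0.0459] 0.95
large_can ['top', 'side'] [0.4638 0.2698] 0.909
large_can ['top'] [0.4639 0.2702] 0.962
large_can ['side'] [0.4655 0.2662] 0.871
small_can ['top', 'side'] [0.6144 0.1275] 0.872
small_can ['top'] [0.6144 0.1279] 0.841
small_can ['side'] [0.6144 0.1275] 0.902
film_cap ['top', 'side'] [0.463  0.1539 0.8318] 0.909
film_cap ['top'] [0.4631 0.154  0.8352] 0.923
film_cap ['side'] [0.4637 0.1533 0.7035] 0.918
tile_large_can ['top', 'side'] [0.5993 0.2882 0.0283] 0.961
tile_large_can ['top'] [0.5988 0.2886 1.5911] 0.964
tile_large_can ['side'] [0.6    0.2879 0.0274] 0.969
tile_small_can ['top', 'side'] [ 0.4447 -0.2901  1.974 ] 0.953
tile_small_can ['top'] [ 0.4441 -0.2901  1.9736] 0.972
tile_small_can ['side'] [ 0.4456 -0.2904  0.4246] 0.952
tile_film_cap ['top', 'side'] [ 0.4616 -0.1412  0.4829] 0.948
tile_film_cap ['top'] [ 0.4611 -0.1408  0.4735] 0.961
tile_film_cap ['side'] [ 0.4627 -0.1421  2.0583] 0.951
tile_toroid ['top', 'side'] [ 4.6490e-01 -3.0000e-04  1.3965e+00] 0.941
tile_toroid ['top'] [4.6410e-01 1.0000e-04 1.3949e+00] 0.943
tile_toroid ['side'] [ 4.6540e-01 -1.0000e-04  1.3979e+00] 0.945
bottle ['top', 'side'] [ 0.5971 -0.2959] 0.806
bottle ['top'] [ 0.5931 -0.2901] 0.816
bottle ['side'] [ 0.5978 -0.2972] 0.811
```

View pics/tor.png

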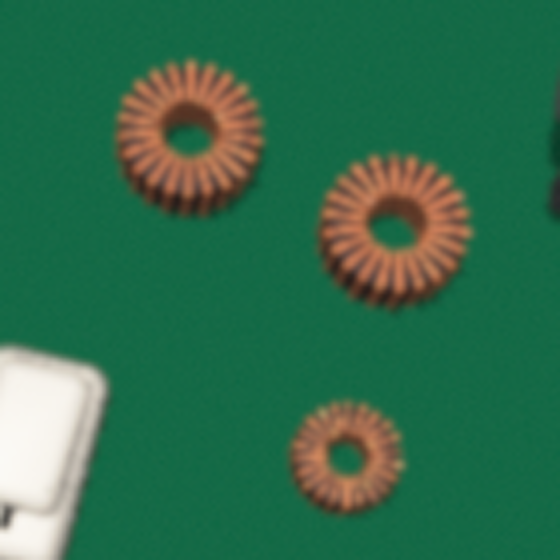

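The toroids at (357,173) and (408,197) measure about 64 mm. The one at (397,254) measures about 46–48 mm, so it's the one meant, and the crop confirms it is clearly smaller. I'll work out the moves next.

```bash
cat > mv.py <<'E'
import numpy as np
def rel(a,b):
    "a,b=(x,y,z m,psi deg) tool down; prints dx dy dz mm, turn rad"
    p=np.radians(a[3]);d=np.array(b[:3])-a[:3];d*=1000
    print(b,'dx %.1f dy %.1f dz %.1f turn %.3f'%(d[0]*np.cos(p)+d[1]*np.sin(p),d[0]*np.sin(p)-d[1]*np.cos(p),-d[2],np.radians(a[3]-b[3])))
E
python3 -c "
from mv import *
rel((.2676,-.564,.2259,25.3),(.604,-.139,.16,25.3))
rel((.604,-.139,.16,25.3),(.465,0,.16,25.3))"
```

```text
(0.604, -0.139, 0.16, 25.3) dx 485.8 dy -240.5 dz 65.9 turn 0.000
(0.465, 0, 0.16, 25.3) dx -66.3 dy -185.1 dz -0.0 turn 0.000
```

{"fn": "step_arm", "kwargs": {
  "increments": [
    {"dx":486,"dy":-240.5,"dz":20},
    {"dx":486,"dy":-240.5,"dz":20},
    {"dx":486,"dy":-240.5,"dz":20},
    {"dx":486,"dy":-240.5,"dz":20},
    {"dx":486,"dy":-240.5,"dz":20},
    {"dx":486,"dy":-240.5,"dz":20},
    {"dx":486,"dy":-240.5,"dz":66},
    {"dx":486,"dy":-240.5,"dz":66}
  ],
  "fingers": 1,
  "force": 20
}}

```text
validation failed for argument at $.in...
```

{"fn": "step_arm", "kwargs": {
  "increments": [
    {},
    {}
  ]
}}

```text
validation failed for argument at $.in...
```

Every field may be needed in each row.

{"fn": "step_arm", "kwargs": {
  "increments": [
    {"dx":486,"dy":-240.5,"dz":20,"turn":0},
    {"dx":486,"dy":-240.5,"dz":20,"turn":0},
    {"dx":486,"dy":-240.5,"dz":20,"turn":0},
    {"dx":486,"dy":-240.5,"dz":20,"turn":0},
    {"dx":486,"dy":-240.5,"dz":20,"turn":0},
    {"dx":486,"dy":-240.5,"dz":20,"turn":0},
    {"dx":486,"dy":-240.5,"dz":66,"turn":0},
    {"dx":486,"dy":-240.5,"dz":66,"turn":0}
  ],
  "fingers": 1,
  "force": 20
}}

```text
t: 3.3
eef_pos: [0.5755, -0.1755, 0.1759]
eef_rot: [[0.904, 0.429, 0.001], [0.429, -0.904, -0.001], [0.001, 0.001, -1.0]]
force: [0.8, -0.9, 0.1]
finger_gap: 0.0873
grasp_force: 0.0
```

{"fn": "step_arm", "kwargs": {
  "increments": [
    {"dx":41.4,"dy":-20.8,"dz":16,"turn":0},
    {"dx":41.4,"dy":-20.8,"dz":16,"turn":0},
    {"dx":41.4,"dy":-20.8,"dz":16,"turn":0}
  ]
}}

```text
t: 3.68
eef_pos: [0.6024, -0.1406, 0.1599]
eef_rot: [[0.903, 0.429, -0.0], [0.429, -0.903, -0.0], [-0.0, 0.0, -1.0]]
force: [0.9, -0.6, -0.8]
finger_gap: 0.0869
grasp_force: 0.0
```

```bash
python3 - <<'E'
from h import *
p=eyes.snapshot('top');print(np.round(bot.get_state()['eef_pos'],4),bot.get_state()['t']);cv2.imwrite('pics/t1.png',p['color'][150:390,200:520].repeat(2,0).repeat(2,1))
q=eyes.snapshot('side');cv2.imwrite('pics/s1.png',q['color'])
print([np.round(d['xyz'],3) for d in spot_in(q,'toroid')])
E
```

```text
[ 0.6023 -0.1413  0.1602] 3.725
[array([ 0.706, -0.133,  0.025]), array([ 0.599, -0.128,  0.02 ]), array([ 0.738, -0.04 ,  0.03 ])]
```

View pics/s1.png

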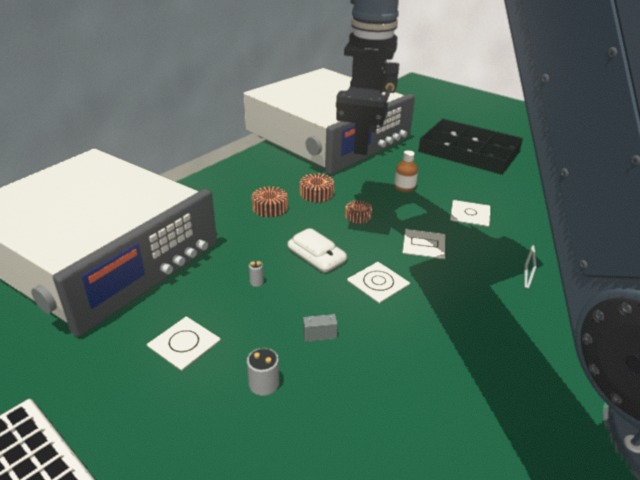

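The side view shows the gripper over the toroid (358,212), with the jaws at (365,150) and their shadow nearby. I'll descend, close and check.

{"fn": "step_arm", "kwargs": {
  "increments": [
    {"dx":2,"dy":-1,"dz":50,"turn":0},
    {"dx":2,"dy":-1,"dz":90,"turn":0},
    {"dx":2,"dy":-1,"dz":115,"turn":0},
    {"dx":2,"dy":-1,"dz":126,"turn":0},
    {"dx":2,"dy":-1,"dz":131.5,"turn":0},
    {"dx":2,"dy":-1,"dz":131.5,"turn":0}
  ]
}}

```text
t: 4.58
eef_pos: [0.6043, -0.1392, 0.0291]
eef_rot: [[0.904, 0.428, 0.001], [0.428, -0.904, -0.0], [0.001, 0.001, -1.0]]
force: [-0.0, 0.0, -0.2]
finger_gap: 0.087
grasp_force: 0.0
```

{"fn": "step_arm", "kwargs": {
  "increments": [
    {"dx":0,"dy":0,"dz":0,"turn":0},
    {"dx":0,"dy":0,"dz":0,"turn":0},
    {"dx":0,"dy":0,"dz":0,"turn":0},
    {"dx":0,"dy":0,"dz":0,"turn":0},
    {"dx":0,"dy":0,"dz":0,"turn":0},
    {"dx":0,"dy":0,"dz":0,"turn":0}
  ],
  "fingers": -1,
  "force": 20
}}

```text
t: 5.32
eef_pos: [0.6039, -0.1386, 0.0283]
eef_rot: [[0.904, 0.428, -0.0], [0.428, -0.904, 0.0], [-0.0, -0.0, -1.0]]
force: [0.0, 0.7, -0.5]
finger_gap: 0.0349
grasp_force: 0.0
```

```bash
python3 - <<'E'
from h import *
p=eyes.snapshot('side');s=bot.get_state();print(s['finger_gap'],s['grasp_force'],s['eef_pos'])
cv2.imwrite('pics/s2.png',cv2.resize(p['color'][110:260,280:480],None,fx=4,fy=4,interpolation=cv2.INTER_CUBIC))
E
```

```text
0.030723355714708127 0.0 [ 0.60388583 -0.13863987  0.02829204]
```

View pics/s2.png

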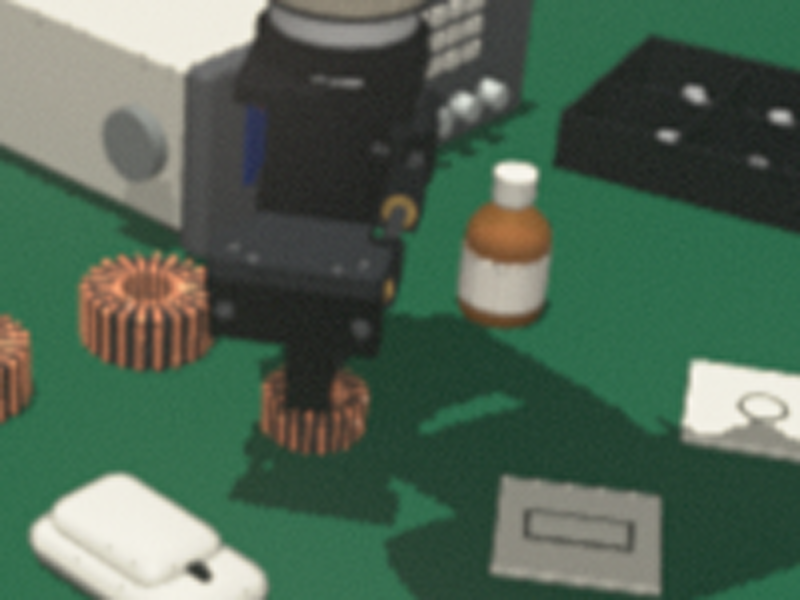

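```bash
python3 - <<'E'
from h import *
p=eyes.snapshot('side');s=bot.get_state();R=np.array(s['eef_rot']);e=np.array(s['eef_pos']);print(bot.finger_overhang,s['finger_gap'],s['t'])
for d in(0,.025):
  for g in(-.5,.5):
    X=e+R[:,2]*d+R[:,1]*g*s['finger_gap'];u=proj(p,X[None])[0];print(d,g,u,(u-[280,110])*4)
m=mask_at(p,'toroid',(.604,-.139,.011));print(m.sum(),np.argwhere(m).min(0),np.argwhere(m).max(0))
for z in(0,.022): print(z,(proj(p,cyl(.604,-.139,.024,z,z)).min(0),proj(p,cyl(.604,-.139,.024,z,z)).max(0)))
E
```

```text
0.025 0.026958694196217013 5.425
0 -0.5 [357.93446796 207.372784  ] [311.73787184 389.49113599]
0 0.5 [360.45036624 200.11503743] [321.80146497 360.46014971]
0.025 -0.5 [357.11579889 218.61155668] [308.46319556 434.44622672]
0.025 0.5 [359.61400922 211.22377027] [318.45603687 404.8950811 ]
337 [202 346] [222 371]
0 (array([345.78158932, 209.51560687]), array([370.88193159, 223.16541148]))
0.022 (array([346.35354131, 199.83888354]), array([371.76230839, 213.2848506 ]))
```

{"fn": "step_arm", "kwargs": {
  "increments": [
    {"dx":0,"dy":0,"dz":0,"turn":0},
    {"dx":0,"dy":0,"dz":0,"turn":0},
    {"dx":0,"dy":0,"dz":0,"turn":0}
  ]
}}

```text
t: 5.85
eef_pos: [0.6039, -0.1387, 0.0283]
eef_rot: [[0.904, 0.428, -0.0], [0.428, -0.904, 0.0], [0.0, -0.0, -1.0]]
force: [-0.2, -0.6, -0.2]
finger_gap: 0.0015
grasp_force: 0.0
```

```bash
python3 - <<'E'
from h import *
p=eyes.snapshot('side');q=eyes.snapshot('top')
f=lambda c,x,y:cv2.resize(c[y:y+75,x:x+50],None,fx=8,fy=8,interpolation=cv2.INTER_CUBIC)
cv2.imwrite('pics/s3.png',np.hstack([f(p['color'],335,155),f(q['color'],370,220)]))
E
```

```text
(no output)
```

View pics/s3.png

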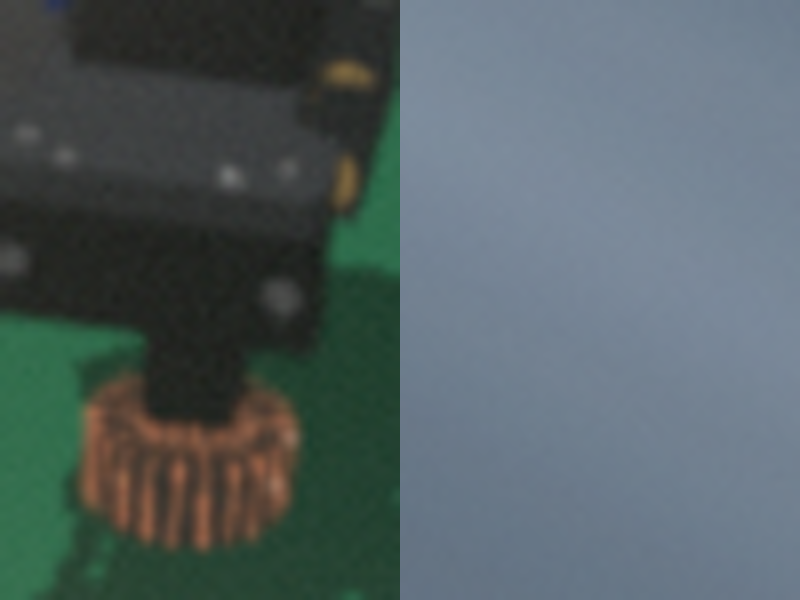

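The side view shows the closed jaws just above the toroid's hole, with tips at about (359,207), i.e. z≈0.02. The tips therefore sit about 19 mm higher than the text says, and the toroid was never touched. I'll reopen and go lower in small steps while watching the force.

{"fn": "step_arm", "kwargs": {
  "increments": [
    {"dx":0,"dy":0,"dz":-15,"turn":0},
    {"dx":0,"dy":0,"dz":-15,"turn":0},
    {"dx":0,"dy":0,"dz":-15,"turn":0},
    {"dx":0,"dy":0,"dz":-15,"turn":0},
    {"dx":0,"dy":0,"dz":-15,"turn":0},
    {"dx":0,"dy":0,"dz":-15,"turn":0},
    {"dx":0,"dy":0,"dz":-15,"turn":0},
    {"dx":0,"dy":0,"dz":-15,"turn":0}
  ],
  "fingers": 1
}}

```text
t: 6.95
eef_pos: [0.6039, -0.1387, 0.0433]
eef_rot: [[0.904, 0.428, -0.0], [0.428, -0.904, 0.0], [-0.0, -0.0, -1.0]]
force: [-0.7, 0.7, 0.4]
finger_gap: 0.0725
grasp_force: 0.0
```

{"fn": "step_arm", "kwargs": {
  "increments": [
    {"dx":0,"dy":0,"dz":0,"turn":0},
    {"dx":0,"dy":0,"dz":15,"turn":0},
    {"dx":0,"dy":0,"dz":18,"turn":0},
    {"dx":0,"dy":0,"dz":20,"turn":0},
    {"dx":0,"dy":0,"dz":20,"turn":0}
  ]
}}

```text
t: 7.58
eef_pos: [0.6038, -0.1386, 0.0231]
eef_rot: [[0.904, 0.428, -0.0], [0.428, -0.904, 0.0], [-0.0, -0.0, -1.0]]
force: [0.8, -0.5, 0.0]
finger_gap: 0.087
grasp_force: 0.0
```

```bash
python3 - <<'E'
from h import *
p=eyes.snapshot('side');print(bot.get_state()['finger_gap'])
f=lambda c,x,y:cv2.resize(c[y:y+75,x:x+90],None,fx=8,fy=8,interpolation=cv2.INTER_CUBIC)
cv2.imwrite('pics/s4.png',f(p['color'],315,155))
E
```

```text
0.08696449107757546
```

View pics/s4.png

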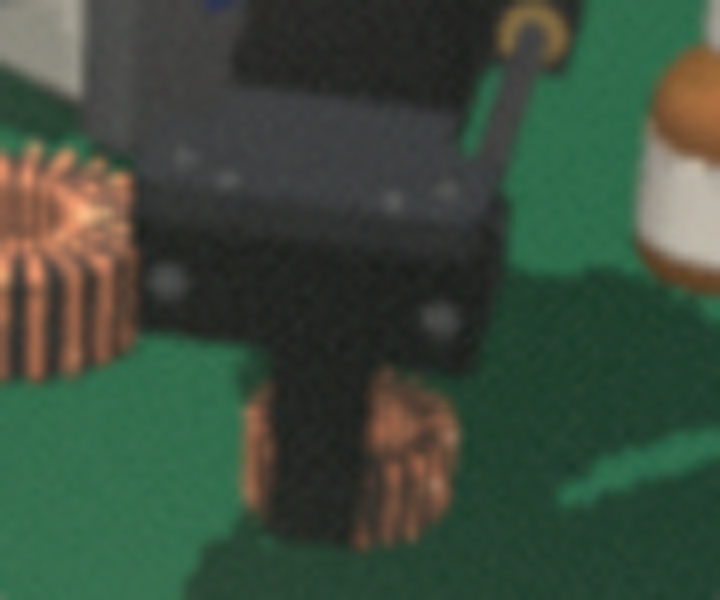

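{"fn": "step_arm", "kwargs": {
  "increments": [
    {"dx":0,"dy":0,"dz":3,"turn":0},
    {"dx":0,"dy":0,"dz":6,"turn":0},
    {"dx":0,"dy":0,"dz":8,"turn":0},
    {"dx":0,"dy":0,"dz":8,"turn":0}
  ]
}}

```text
t: 8.12
eef_pos: [0.6037, -0.1386, 0.0151]
eef_rot: [[0.904, 0.428, -0.0], [0.428, -0.904, 0.0], [-0.0, -0.0, -1.0]]
force: [0.1, -0.1, -1.0]
finger_gap: 0.087
grasp_force: 0.0
```

{"fn": "step_arm", "kwargs": {
  "increments": [
    {"dx":0,"dy":0,"dz":1.5,"turn":0},
    {"dx":0,"dy":0,"dz":3,"turn":0},
    {"dx":0,"dy":0,"dz":3,"turn":0}
  ]
}}

```text
t: 8.5
eef_pos: [0.6038, -0.1386, 0.0122]
eef_rot: [[0.904, 0.428, -0.0], [0.428, -0.904, 0.0], [-0.0, -0.0, -1.0]]
force: [-0.2, 1.0, 0.3]
finger_gap: 0.0872
grasp_force: 0.0
```

```bash
python3 - <<'E'
from h import *
p=eyes.snapshot('side');s=bot.get_state();R=np.array(s['eef_rot']);e=np.array(s['eef_pos'])
c=p['color'][200:240,335:385].astype(int);g=c.max(2)
# dark finger column profile at near finger
for x in (350,352,354,356,358): print(x,p['color'][212:236,x].max(1).tolist())
for d in(0,.006,.012,.025):print(d,proj(p,np.array([e+R[:,2]*d-R[:,1]*.05,e+R[:,2]*d-R[:,1]*.0435])))
E
```

```text
350 [39, 38, 41, 40, 41, 42, 38, 42, 44, 39, 40, 45, 42, 44, 49, 59, 68, 68, 70, 67, 67, 66, 72, 74]
352 [39, 40, 38, 40, 41, 38, 39, 39, 39, 46, 43, 43, 44, 44, 45, 52, 64, 68, 69, 69, 70, 69, 71, 70]
354 [39, 36, 40, 37, 36, 42, 41, 44, 43, 42, 44, 42, 40, 44, 46, 50, 63, 68, 71, 70, 69, 70, 70, 70]
356 [38, 41, 36, 40, 36, 37, 45, 42, 42, 41, 40, 40, 42, 41, 42, 49, 56, 68, 70, 67, 71, 69, 70, 68]
358 [36, 37, 39, 37, 40, 41, 36, 40, 41, 44, 44, 45, 42, 43, 40, 46, 54, 68, 69, 69, 69, 69, 69, 69]
0 [[353.84513703 225.05388498]
 [354.49479151 223.14944283]]
0.006 [[353.65668694 227.77333609]
 [354.30508077 225.86143272]]
0.012 [[353.46953332 230.47407825]
 [354.11666848 228.55486073]]
0.025 [[353.06841818 236.26241725]
 [353.71283322 234.32784511]]
```

The tip edge at row 227.5 against the projection puts the true overhang at about 6 mm. I'll use tip z = TCP z − 6 mm from here on. One more small step down, then grip.

{"fn": "step_arm", "kwargs": {
  "increments": [
    {"dx":0,"dy":0,"dz":1,"turn":0},
    {"dx":0,"dy":0,"dz":2,"turn":0},
    {"dx":0,"dy":0,"dz":2,"turn":0}
  ]
}}

```text
t: 8.93
eef_pos: [0.6038, -0.1386, 0.0103]
eef_rot: [[0.904, 0.428, -0.0], [0.428, -0.904, 0.0], [-0.0, -0.0, -1.0]]
force: [-0.3, 1.3, -0.2]
finger_gap: 0.087
grasp_force: 0.0
```

{"fn": "step_arm", "kwargs": {
  "increments": [
    {"dx":0,"dy":0,"dz":0,"turn":0},
    {"dx":0,"dy":0,"dz":0,"turn":0},
    {"dx":0,"dy":0,"dz":0,"turn":0},
    {"dx":0,"dy":0,"dz":0,"turn":0},
    {"dx":0,"dy":0,"dz":0,"turn":0},
    {"dx":0,"dy":0,"dz":0,"turn":0}
  ],
  "fingers": -1,
  "force": 20
}}

```text
t: 9.68
eef_pos: [0.6039, -0.1387, 0.0104]
eef_rot: [[0.904, 0.428, -0.0], [0.428, -0.904, 0.0], [-0.0, -0.0, -1.0]]
force: [-0.4, 0.6, -0.2]
finger_gap: 0.0468
grasp_force: 20.0
```

Gripped at 46.8 mm with 20 N. Next I lift and carry to the toroid tile.

{"fn": "step_arm", "kwargs": {
  "increments": [
    {"dx":0,"dy":0,"dz":-30,"turn":0},
    {"dx":0,"dy":0,"dz":-75,"turn":0},
    {"dx":-10,"dy":-30,"dz":-90,"turn":0},
    {"dx":-24,"dy":-68,"dz":-90,"turn":0},
    {"dx":-42,"dy":-118,"dz":-90,"turn":0},
    {"dx":-58,"dy":-160,"dz":-90,"turn":0},
    {"dx":-66.3,"dy":-184.9,"dz":-90,"turn":0},
    {"dx":-66.3,"dy":-184.9,"dz":-70,"turn":0}
  ]
}}

```text
t: 10.68
eef_pos: [0.4633, 0.0015, 0.0812]
eef_rot: [[0.903, 0.43, 0.0], [0.43, -0.903, -0.0], [0.0, 0.0, -1.0]]
force: [0.3, -0.0, -0.8]
finger_gap: 0.047
grasp_force: 20.0
```

{"fn": "step_arm", "kwargs": {
  "increments": [
    {"dx":0,"dy":0,"dz":0,"turn":0},
    {"dx":0,"dy":0,"dz":20,"turn":0},
    {"dx":0,"dy":0,"dz":40,"turn":0},
    {"dx":0,"dy":0,"dz":40,"turn":0},
    {"dx":0,"dy":0,"dz":40,"turn":0}
  ]
}}

```text
t: 11.3
eef_pos: [0.4654, -0.0003, 0.0409]
eef_rot: [[0.904, 0.428, 0.001], [0.428, -0.904, -0.0], [0.001, 0.001, -1.0]]
force: [-0.7, 0.1, 0.3]
finger_gap: 0.0467
grasp_force: 20.0
```

```bash
python3 - <<'E'
from h import *
for n,g in(('top',(.465,0,.04)),('side',(.465,0,.04))):
    p=eyes.snapshot(n);s=bot.get_state();z=s['eef_pos'][2]-.0104
    m=mask_at(p,'toroid',g)
    if m is not None: print(n,np.round(s['eef_pos'],4),m.sum(),fit([(p,m)],lambda v:cyl(*v,.0235,z,z+.022),[.465,0],[.006,.006]))
    else: print(n,'none')
E
```

```text
top none
side [ 4.654e-01 -2.000e-04  4.110e-02] 180 (array([ 0.46677424, -0.00079954]), np.float64(0.24126094847313184))
```

{"fn": "step_arm", "kwargs": {
  "increments": [
    {"dx":0,"dy":0,"dz":15,"turn":0},
    {"dx":0,"dy":0,"dz":22,"turn":0},
    {"dx":0,"dy":0,"dz":24.5,"turn":0},
    {"dx":0,"dy":0,"dz":26,"turn":0},
    {"dx":0,"dy":0,"dz":26.2,"turn":0},
    {"dx":0,"dy":0,"dz":26.2,"turn":0}
  ]
}}

```text
t: 12.25
eef_pos: [0.4644, 0.0001, 0.0143]
eef_rot: [[0.904, 0.429, -0.001], [0.429, -0.904, 0.0], [-0.0, -0.0, -1.0]]
force: [-0.7, -0.3, 2.0]
finger_gap: 0.0469
grasp_force: 20.0
```

{"fn": "step_arm", "kwargs": {
  "increments": [
    {"dx":0,"dy":0,"dz":0,"turn":0},
    {"dx":0,"dy":0,"dz":0,"turn":0},
    {"dx":0,"dy":0,"dz":0,"turn":0},
    {"dx":0,"dy":0,"dz":-20,"turn":0},
    {"dx":0,"dy":0,"dz":-60,"turn":0},
    {"dx":0,"dy":0,"dz":-105,"turn":0}
  ],
  "fingers": 1
}}

```text
t: 13.0
eef_pos: [0.4643, 0.0001, 0.1197]
eef_rot: [[0.904, 0.428, -0.002], [0.428, -0.904, 0.0], [-0.001, -0.001, -1.0]]
force: [0.7, 0.3, -0.9]
finger_gap: 0.0863
grasp_force: 0.0
```

```bash
python3 - <<'E'
from mv import *
from workcell import bot
s=bot.get_state();e=s['eef_pos'];a=(e[0],e[1],e[2],25.3);print(e)
rel(a,(.463,.1535,.1,47.7))
rel((.463,.1535,.1,47.7),(.4618,-.1412,.1,27.5))
E
```

```text
[4.64298333e-01 9.45365926e-05 1.19723901e-01]
(0.463, 0.1535, 0.1, 47.7) dx 64.4 dy -139.2 dz 19.7 turn -0.391
(0.4618, -0.1412, 0.1, 27.5) dx -218.8 dy 197.4 dz -0.0 turn 0.353
```

{"fn": "step_arm", "kwargs": {
  "increments": [
    {"dx":64.4,"dy":-139.2,"dz":20,"turn":-0.391},
    {"dx":64.4,"dy":-139.2,"dz":20,"turn":-0.391},
    {"dx":64.4,"dy":-139.2,"dz":20,"turn":-0.391},
    {"dx":64.4,"dy":-139.2,"dz":20,"turn":-0.391},
    {"dx":64.4,"dy":-139.2,"dz":20,"turn":-0.391},
    {"dx":64.4,"dy":-139.2,"dz":20,"turn":-0.391}
  ]
}}

```text
t: 13.75
eef_pos: [0.4636, 0.1523, 0.0992]
eef_rot: [[0.673, 0.739, 0.0], [0.739, -0.673, -0.0], [-0.0, 0.0, -1.0]]
force: [-0.6, -0.3, 0.2]
finger_gap: 0.0871
grasp_force: 0.0
```

```bash
python3 - <<'E'
from h import *
p=eyes.snapshot('side');s=bot.get_state();print(np.round(s['eef_pos'],4),np.round(s['eef_rot'][:,0],3))
m=mask_at(p,'toroid',(.465,0,.015));print(fit([(p,m)],lambda v:cyl(*v,.0235,.004,.026),[.465,0],[.006,.006]))
t=mask_at(p,'tile_toroid',(.465,0,.003))
if t is not None: print(fit([(p,t|m)],lambda v:box(*v,1.397,.072,.072,0,.004),[.465,0],[.006,.006]))
E
```

```text
[0.4636 0.1523 0.0992] [0.674 0.739 0.   ]
(array([ 0.46527628, -0.00157437]), np.float64(0.8653014025663981))
(array([ 0.46584346, -0.00125796]), np.float64(0.7684552907385921))
```

The toroid sits within about 1 mm of the tile centre. Next is the film capacitor.

{"fn": "step_arm", "kwargs": {
  "increments": [
    {"dx":0.5,"dy":-1,"dz":40,"turn":0},
    {"dx":0.5,"dy":-1,"dz":65,"turn":0},
    {"dx":0.5,"dy":-1,"dz":80,"turn":0},
    {"dx":0.5,"dy":-1,"dz":85,"turn":0},
    {"dx":0.5,"dy":-1,"dz":85,"turn":0},
    {"dx":0.5,"dy":-1,"dz":85,"turn":0}
  ]
}}

```text
t: 14.65
eef_pos: [0.4635, 0.1545, 0.0149]
eef_rot: [[0.672, 0.74, 0.002], [0.74, -0.672, 0.0], [0.001, 0.001, -1.0]]
force: [0.8, -0.2, -0.4]
finger_gap: 0.0867
grasp_force: 0.0
```

{"fn": "step_arm", "kwargs": {
  "increments": [
    {"dx":0,"dy":0,"dz":0,"turn":0},
    {"dx":0,"dy":0,"dz":0,"turn":0},
    {"dx":0,"dy":0,"dz":0,"turn":0},
    {"dx":0,"dy":0,"dz":0,"turn":0},
    {"dx":0,"dy":0,"dz":0,"turn":0},
    {"dx":0,"dy":0,"dz":0,"turn":0},
    {"dx":0,"dy":0,"dz":0,"turn":0},
    {"dx":0,"dy":0,"dz":0,"turn":0}
  ],
  "fingers": -1,
  "force": 20
}}

```text
t: 15.65
eef_pos: [0.463, 0.1544, 0.0141]
eef_rot: [[0.672, 0.741, 0.0], [0.741, -0.672, -0.0], [0.0, 0.0, -1.0]]
force: [0.0, 0.3, 0.5]
finger_gap: 0.0199
grasp_force: 20.0
```

{"fn": "step_arm", "kwargs": {
  "increments": [
    {"dx":0,"dy":0,"dz":0,"turn":0},
    {"dx":0,"dy":0,"dz":0,"turn":0}
  ]
}}

```text
t: 15.9
eef_pos: [0.4629, 0.1544, 0.0141]
eef_rot: [[0.672, 0.74, -0.0], [0.74, -0.672, -0.0], [-0.0, -0.0, -1.0]]
force: [-1.1, 1.4, -1.0]
finger_gap: 0.0197
grasp_force: 20.0
```

{"fn": "step_arm", "kwargs": {
  "increments": [
    {"dx":0,"dy":0,"dz":-30,"turn":0},
    {"dx":0,"dy":0,"dz":-80,"turn":0},
    {"dx":-25,"dy":22,"dz":-90,"turn":0},
    {"dx":-60,"dy":54,"dz":-90,"turn":0.1},
    {"dx":-100,"dy":90,"dz":-90,"turn":0.2},
    {"dx":-140,"dy":126,"dz":-90,"turn":0.353},
    {"dx":-180,"dy":162,"dz":-90,"turn":0.353},
    {"dx":-208,"dy":187,"dz":-90,"turn":0.353}
  ]
}}

```text
t: 16.9
eef_pos: [0.4616, -0.1277, 0.1042]
eef_rot: [[0.887, 0.461, 0.001], [0.461, -0.887, -0.0], [0.0, 0.001, -1.0]]
force: [-0.6, 1.0, -1.3]
finger_gap: 0.02
grasp_force: 20.0
```

```bash
python3 - <<'E'
from mv import *
from workcell import bot
s=bot.get_state();e=s['eef_pos'];r=s['eef_rot'];a=(*e,np.degrees(np.arctan2(r[1,0],r[0,0])));print(s['t'],a,s['finger_gap'])
rel(a,(.4618,-.1412,.05,27.5))
E
```

```text
16.9 (np.float64(0.46158301001947916), np.float64(-0.1276595582981055), np.float64(0.1041781422031227), np.float64(27.442327780222033)) 0.019970005530742133
(0.4618, -0.1412, 0.05, 27.5) dx -6.0 dy 12.1 dz 54.2 turn -0.001
```

{"fn": "step_arm", "kwargs": {
  "increments": [
    {"dx":-5,"dy":11,"dz":30,"turn":0},
    {"dx":-5,"dy":11,"dz":60,"turn":0},
    {"dx":-5,"dy":11,"dz":70,"turn":0},
    {"dx":-5,"dy":11,"dz":70,"turn":0},
    {"dx":-5,"dy":11,"dz":70,"turn":0}
  ]
}}

```text
t: 17.52
eef_pos: [0.4628, -0.1373, 0.0349]
eef_rot: [[0.886, 0.463, 0.001], [0.463, -0.886, -0.001], [0.001, 0.001, -1.0]]
force: [-0.4, -0.2, -0.4]
finger_gap: 0.02
grasp_force: 20.0
```

```bash
python3 - <<'E'
from h import *
from mv import *
p=eyes.snapshot('side')
s=bot.get_state();e=s['eef_pos'];r=s['eef_rot'];a=(*e,np.degrees(np.arctan2(r[1,0],r[0,0])));print(a)
z=e[2]-.0141;m=mask_at(p,'film_cap',(*e[:2],z+.015))
if m is not None: print(m.sum(),fit([(p,m)],lambda v:box(*v,np.radians(27.5),.046,.02,z,z+.03),e[:2],[.006,.006]))
rel(a,(.4618,-.1412,.0182,27.5))
E
```

```text
(np.float64(0.462906288424022), np.float64(-0.13735169453867418), np.float64(0.03506385742652693), np.float64(27.58482477928107))
175 (array([ 0.46366203, -0.13706975]), np.float64(0.3066699123661149))
(0.4618, -0.1412, 0.0182, 27.5) dx -2.8 dy 2.9 dz 16.9 turn 0.001
```

{"fn": "step_arm", "kwargs": {
  "increments": [
    {"dx":-2.8,"dy":2.9,"dz":0,"turn":0},
    {"dx":-2.8,"dy":2.9,"dz":8,"turn":0},
    {"dx":-2.8,"dy":2.9,"dz":12,"turn":0},
    {"dx":-2.8,"dy":2.9,"dz":14,"turn":0},
    {"dx":-2.8,"dy":2.9,"dz":14,"turn":0}
  ]
}}

```text
t: 18.25
eef_pos: [0.4609, -0.1411, 0.0198]
eef_rot: [[0.887, 0.462, -0.001], [0.462, -0.887, 0.0], [-0.0, -0.001, -1.0]]
force: [-0.2, 0.1, -0.4]
finger_gap: 0.0199
grasp_force: 20.0
```

{"fn": "step_arm", "kwargs": {
  "increments": [
    {"dx":0.6,"dy":0.3,"dz":0,"turn":0},
    {"dx":0.6,"dy":0.3,"dz":1,"turn":0},
    {"dx":0.6,"dy":0.3,"dz":1.6,"turn":0},
    {"dx":0.6,"dy":0.3,"dz":1.6,"turn":0}
  ]
}}

```text
t: 18.75
eef_pos: [0.4618, -0.1412, 0.0185]
eef_rot: [[0.887, 0.463, -0.0], [0.463, -0.887, 0.0], [-0.0, -0.0, -1.0]]
force: [-0.4, -0.1, -0.8]
finger_gap: 0.02
grasp_force: 20.0
```

{"fn": "step_arm", "kwargs": {
  "increments": [
    {"dx":0,"dy":0,"dz":0,"turn":0},
    {"dx":0,"dy":0,"dz":0,"turn":0},
    {"dx":0,"dy":0,"dz":0,"turn":0},
    {"dx":0,"dy":0,"dz":-20,"turn":0},
    {"dx":0,"dy":0,"dz":-60,"turn":0},
    {"dx":0,"dy":0,"dz":-110,"turn":0},
    {"dx":0,"dy":0,"dz":-110,"turn":0}
  ],
  "fingers": 1
}}

```text
t: 19.62
eef_pos: [0.4641, -0.1424, 0.1318]
eef_rot: [[0.887, 0.463, 0.007], [0.463, -0.887, -0.004], [0.005, 0.007, -1.0]]
force: [-0.2, 0.6, -0.0]
finger_gap: 0.0816
grasp_force: 0.0
```

```bash
python3 - <<'E'
from mv import *
from workcell import bot
s=bot.get_state();e=s['eef_pos'];r=s['eef_rot'];a=(*e,np.degrees(np.arctan2(r[1,0],r[0,0])));print(a)
rel(a,(.6144,.1275,.12,27.5))
E
```

```text
(np.float64(0.46408999111386334), np.float64(-0.14241703300323513), np.float64(0.1318046895492225), np.float64(27.555133344324993))
(0.6144, 0.1275, 0.12, 27.5) dx 258.1 dy -169.8 dz 11.8 turn 0.001
```

{"fn": "step_arm", "kwargs": {
  "increments": [
    {"dx":258,"dy":-170,"dz":12,"turn":0},
    {"dx":258,"dy":-170,"dz":12,"turn":0},
    {"dx":258,"dy":-170,"dz":12,"turn":0},
    {"dx":258,"dy":-170,"dz":12,"turn":0},
    {"dx":258,"dy":-170,"dz":12,"turn":0},
    {"dx":258,"dy":-170,"dz":12,"turn":0},
    {"dx":258,"dy":-170,"dz":12,"turn":0},
    {"dx":258,"dy":-170,"dz":12,"turn":0}
  ],
  "fingers": 0.15
}}

```text
t: 20.62
eef_pos: [0.6107, 0.1274, 0.1158]
eef_rot: [[0.887, 0.461, -0.002], [0.461, -0.887, -0.0], [-0.002, -0.001, -1.0]]
force: [-0.3, -0.9, -1.1]
finger_gap: 0.05
grasp_force: 0.0
```

```bash
python3 - <<'E'
from h import *
from mv import *
p=eyes.snapshot('side')
s=bot.get_state();e=s['eef_pos'];r=s['eef_rot'];a=(*e,np.degrees(np.arctan2(r[1,0],r[0,0])));print(a)
rel(a,(.6144,.1275,.02,27.5))
m=mask_at(p,'film_cap',(.462,-.141,.02));
for y in(.48,2.05): print(fit([(p,m)],lambda v:box(*v,.046,.02,.004,.034),[.462,-.141,y],[.006,.006,.2]))
c=mask_at(p,'small_can',(.614,.1275,.02));print(fit([(p,c)],lambda v:cyl(*v,.011,0,.037),[.614,.1275],[.006,.006]))
cv2.imwrite('pics/s5.png',cv2.resize(p['color'][160:330,220:500],None,fx=2.8,fy=2.8,interpolation=cv2.INTER_CUBIC))
E
```

```text
(np.float64(0.6110371060095772), np.float64(0.12732154593163403), np.float64(0.11615678739659666), np.float64(27.431772546343687))
(0.6144, 0.1275, 0.02, 27.5) dx 3.1 dy 1.4 dz 96.2 turn -0.001
(array([ 0.46271162, -0.14154091,  0.44719955]), np.float64(0.8837139573234721))
(array([ 0.46265349, -0.14158058,  3.60253885]), np.float64(0.8838696781930842))
(array([0.61546415, 0.12671517]), np.float64(0.896715812465871))
```

View pics/s5.png

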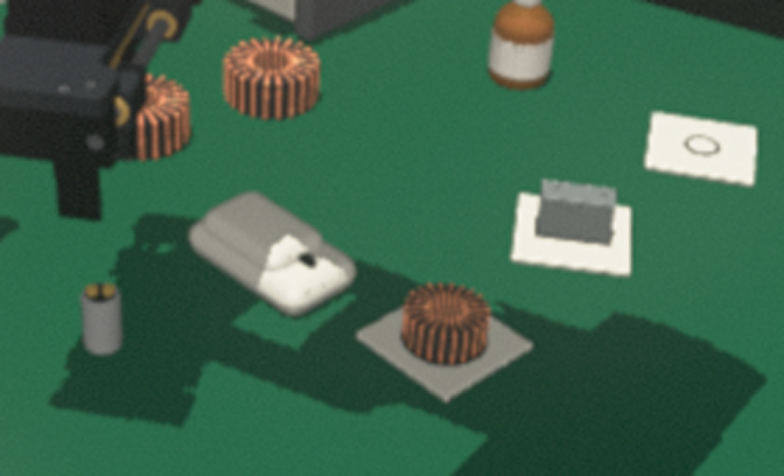

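The side crop shows the film cap centred and aligned on its tile (575,215), the toroid on its tile (447,325), and the small can (102,320) under the jaws.

{"fn": "step_arm", "kwargs": {
  "increments": [
    {"dx":3.5,"dy":1.5,"dz":30,"turn":0},
    {"dx":3.5,"dy":1.5,"dz":60,"turn":0},
    {"dx":3.5,"dy":1.5,"dz":82,"turn":0},
    {"dx":3.5,"dy":1.5,"dz":92,"turn":0},
    {"dx":3.5,"dy":1.5,"dz":96,"turn":0},
    {"dx":3.5,"dy":1.5,"dz":96,"turn":0}
  ]
}}

```text
t: 21.52
eef_pos: [0.6162, 0.1289, 0.0211]
eef_rot: [[0.887, 0.462, 0.001], [0.462, -0.887, 0.0], [0.001, 0.0, -1.0]]
force: [0.0, 0.5, 0.0]
finger_gap: 0.0502
grasp_force: 0.0
```

{"fn": "step_arm", "kwargs": {
  "increments": [
    {"dx":0,"dy":0,"dz":0,"turn":0},
    {"dx":0,"dy":0,"dz":0,"turn":0},
    {"dx":0,"dy":0,"dz":0,"turn":0},
    {"dx":0,"dy":0,"dz":0,"turn":0},
    {"dx":0,"dy":0,"dz":0,"turn":0},
    {"dx":0,"dy":0,"dz":0,"turn":0}
  ],
  "fingers": -1,
  "force": 15
}}

```text
t: 22.28
eef_pos: [0.6159, 0.1292, 0.0208]
eef_rot: [[0.887, 0.463, 0.0], [0.463, -0.887, 0.0], [0.0, 0.0, -1.0]]
force: [-0.3, 0.6, 1.4]
finger_gap: 0.0212
grasp_force: 15.0
```

```bash
python3 - <<'E'
from mv import *
from workcell import bot
s=bot.get_state();e=s['eef_pos'];r=s['eef_rot'];a=(*e,np.degrees(np.arctan2(r[1,0],r[0,0])));print(a)
rel(a,(.4447,-.29,.12,27.5))
E
```

```text
(np.float64(0.6158525772517595), np.float64(0.12918925746723617), np.float64(0.020791255448590312), np.float64(27.550574821170017))
(0.4447, -0.29, 0.12, 27.5) dx -345.6 dy 292.5 dz -99.2 turn 0.001
```

{"fn": "step_arm", "kwargs": {
  "increments": [
    {"dx":0,"dy":0,"dz":-30,"turn":0},
    {"dx":-5,"dy":4,"dz":-80,"turn":0},
    {"dx":-35,"dy":30,"dz":-99,"turn":0},
    {"dx":-75,"dy":64,"dz":-99,"turn":0},
    {"dx":-120,"dy":102,"dz":-99,"turn":0},
    {"dx":-165,"dy":140,"dz":-99,"turn":0},
    {"dx":-210,"dy":178,"dz":-99,"turn":0},
    {"dx":-255,"dy":216,"dz":-99,"turn":0}
  ]
}}

```text
t: 23.28
eef_pos: [0.4887, -0.182, 0.1195]
eef_rot: [[0.887, 0.463, 0.0], [0.463, -0.887, -0.0], [0.0, 0.0, -1.0]]
force: [0.7, 0.8, -0.2]
finger_gap: 0.0219
grasp_force: 15.0
```

{"fn": "step_arm", "kwargs": {
  "increments": [
    {"dx":-40,"dy":34,"dz":0,"turn":0},
    {"dx":-65,"dy":55,"dz":0,"turn":0},
    {"dx":-82,"dy":70,"dz":0,"turn":0},
    {"dx":-89,"dy":76,"dz":20,"turn":0},
    {"dx":-89,"dy":76,"dz":50,"turn":0},
    {"dx":-89,"dy":76,"dz":75,"turn":0},
    {"dx":-89,"dy":76,"dz":75,"turn":0},
    {"dx":-89,"dy":76,"dz":75,"turn":0}
  ]
}}

```text
t: 24.28
eef_pos: [0.4461, -0.2891, 0.0451]
eef_rot: [[0.887, 0.463, 0.001], [0.463, -0.887, -0.001], [0.0, 0.001, -1.0]]
force: [0.1, -0.1, 0.1]
finger_gap: 0.0214
grasp_force: 15.0
```

```bash
python3 - <<'E'
from h import *
from mv import *
p=eyes.snapshot('side')
s=bot.get_state();e=s['eef_pos'];r=s['eef_rot'];a=(*e,np.degrees(np.arctan2(r[1,0],r[0,0])));print(a,s['finger_gap'])
z=e[2]-.0208
m=mask_at(p,'small_can',(*e[:2],z+.02))
if m is not None: print(m.sum(),fit([(p,m)],lambda v:cyl(*v,.011,z,z+.037),e[:2],[.006,.006]))
rel(a,(.446,-.2893,.0248,27.5))
cv2.imwrite('pics/s6.png',cv2.resize(p['color'][160:260,400:520],None,fx=5,fy=5,interpolation=cv2.INTER_CUBIC))
E
```

```text
(np.float64(0.44634529334663414), np.float64(-0.289287130787077), np.float64(0.04540876429865533), np.float64(27.556653101560606)) 0.02147375563707999
29 (array([ 0.44664718, -0.29261985]), np.float64(0.20553907022749754))
(0.446, -0.2893, 0.0248, 27.5) dx -0.3 dy -0.1 dz 20.6 turn 0.001
```

View pics/s6.png

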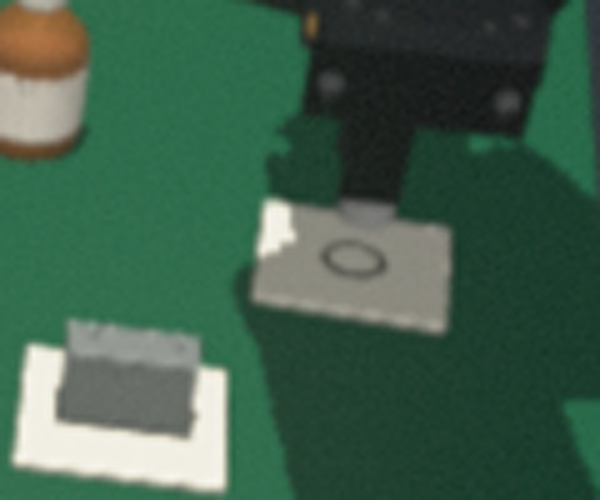

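The crop shows the can's bottom at (368,212), to the right of the outline centre at (353,260). I'll check that offset numerically before lowering.

```bash
python3 - <<'E'
from h import *
p=eyes.snapshot('side')
s=bot.get_state();e=s['eef_pos'];z=e[2]-.0208
f=lambda X:(proj(p,np.array([X]))[0]-[400,160]+.5)*5-.5
print('can bottom pred',f([*e[:2],z]),'z+5',f([*e[:2],z+.004]),'lowered',f([*e[:2],.004]))
for x in(.004,-.004):print(x,f([e[0]+x*.887,e[1]+x*.463,z]))
print('tile fit',f([.4447,-.29,.004]))
for q in(.022,): u=cyl(.4447,-.29,.011,.004,.004);v=proj(p,u);print((v.min(0)-[400,160])*5,(v.max(0)-[400,160])*5)
g=p['color'];
for r in (198,199,200,201,202,203,204,205): print(r,g[r,464:486].max(1).tolist())
E
```

```text
can bottom pred [360.14663583 213.17280626] z+5 [362.04647889 204.24413717] lowered [350.38881504 259.03151683]
0.004 [349.4935754  211.91520475]
-0.004 [370.81178182 214.43183448]
tile fit [355.16988259 259.90281357]
[324.29283709 242.8087982 ] [382.15659584 273.25500641]
198 [64, 63, 61, 51, 41, 38, 36, 33, 36, 35, 27, 31, 36, 30, 32, 40, 55, 61, 60, 62, 62, 64]
199 [66, 64, 65, 60, 60, 57, 59, 61, 56, 58, 49, 44, 46, 36, 39, 42, 60, 60, 62, 62, 64, 62]
200 [66, 65, 66, 72, 82, 91, 95, 100, 101, 98, 92, 83, 76, 69, 58, 53, 58, 61, 61, 62, 63, 65]
201 [90, 84, 81, 88, 98, 105, 111, 118, 118, 117, 113, 112, 107, 100, 86, 66, 62, 64, 62, 62, 63, 61]
202 [124, 123, 116, 106, 104, 108, 113, 118, 119, 122, 120, 120, 116, 111, 95, 69, 62, 61, 63, 61, 62, 65]
203 [136, 137, 135, 128, 115, 113, 113, 117, 120, 121, 124, 121, 119, 111, 101, 82, 74, 75, 69, 68, 64, 60]
204 [139, 140, 139, 135, 130, 124, 123, 121, 122, 124, 122, 122, 122, 123, 121, 114, 108, 103, 95, 88, 84, 82]
205 [140, 138, 138, 139, 139, 134, 131, 131, 129, 128, 129, 130, 133, 136, 139, 135, 130, 128, 122, 122, 122, 125]
```

The can sits about 1.9 mm behind the TCP, as I'd estimated. Lowered, its centre lands at column 355 against an outline at 353–355, so I lower it.

{"fn": "step_arm", "kwargs": {
  "increments": [
    {"dx":0,"dy":0,"dz":9,"turn":0},
    {"dx":0,"dy":0,"dz":15,"turn":0},
    {"dx":0,"dy":0,"dz":18.5,"turn":0},
    {"dx":0,"dy":0,"dz":20,"turn":0},
    {"dx":0,"dy":0,"dz":20.5,"turn":0},
    {"dx":0,"dy":0,"dz":20.5,"turn":0}
  ]
}}

```text
t: 25.18
eef_pos: [0.4455, -0.2886, 0.0247]
eef_rot: [[0.887, 0.463, -0.0], [0.463, -0.887, 0.0], [-0.0, -0.001, -1.0]]
force: [-1.3, 0.8, 6.4]
finger_gap: 0.0216
grasp_force: 15.0
```

{"fn": "step_arm", "kwargs": {
  "increments": [
    {"dx":0,"dy":0,"dz":0,"turn":0},
    {"dx":0,"dy":0,"dz":0,"turn":0},
    {"dx":0,"dy":0,"dz":0,"turn":0},
    {"dx":0,"dy":0,"dz":-20,"turn":0},
    {"dx":0,"dy":0,"dz":-60,"turn":0},
    {"dx":0,"dy":0,"dz":-110,"turn":0},
    {"dx":0,"dy":0,"dz":-110,"turn":0}
  ],
  "fingers": 1
}}

```text
t: 26.05
eef_pos: [0.4479, -0.2908, 0.1375]
eef_rot: [[0.887, 0.463, 0.006], [0.463, -0.887, -0.006], [0.003, 0.008, -1.0]]
force: [0.1, -1.0, -0.3]
finger_gap: 0.0823
grasp_force: 0.0
```

```bash
python3 - <<'E'
from mv import *
from workcell import bot
s=bot.get_state();e=s['eef_pos'];r=s['eef_rot'];a=(*e,np.degrees(np.arctan2(r[1,0],r[0,0])));print(a)
rel(a,(.464,.27,.12,0))
E
```

```text
(np.float64(0.4478649266613894), np.float64(-0.2907997117153002), np.float64(0.13747789473956598), np.float64(27.554489573243306))
(0.464, 0.27, 0.12, 0) dx 273.7 dy -489.7 dz 17.5 turn 0.481
```

{"fn": "step_arm", "kwargs": {
  "increments": [
    {"dx":274,"dy":-490,"dz":0,"turn":0.481},
    {"dx":274,"dy":-490,"dz":0,"turn":0.481},
    {"dx":274,"dy":-490,"dz":0,"turn":0.481},
    {"dx":274,"dy":-490,"dz":0,"turn":0.481},
    {"dx":274,"dy":-490,"dz":0,"turn":0.481},
    {"dx":274,"dy":-490,"dz":0,"turn":0.481},
    {"dx":274,"dy":-490,"dz":0,"turn":0.481},
    {"dx":274,"dy":-490,"dz":0,"turn":0.481}
  ]
}}

```text
t: 27.05
eef_pos: [0.4593, 0.2072, 0.1328]
eef_rot: [[1.0, -0.0, -0.002], [-0.0, -1.0, -0.001], [-0.002, 0.001, -1.0]]
force: [0.9, -0.0, -0.3]
finger_gap: 0.0871
grasp_force: 0.0
```

```bash
python3 - <<'E'
from h import *
from mv import *
p=eyes.snapshot('side');q=eyes.snapshot('top')
s=bot.get_state();e=s['eef_pos'];r=s['eef_rot'];a=(*e,np.degrees(np.arctan2(r[1,0],r[0,0])));print(a)
rel(a,(.464,.27,.12,0))
for n,im in(('side',p),('top',q)):
    m=mask_at(im,'small_can',(.445,-.29,.02))
    if m is not None:print(n,m.sum(),fit([(im,m)],lambda v:cyl(*v,.011,.004,.041),[.445,-.29],[.006,.006]))
    t=mask_at(im,'tile_small_can',(.445,-.29,.003))
    if t is not None:print(n,t.sum(),fit([(im,t|m if m is not None else t)],lambda v:box(*v,.4246,.072,.072,0,.004),[.445,-.29],[.006,.006]))
E
```

```text
(np.float64(0.4592244888775428), np.float64(0.21075150463280615), np.float64(0.13302792513847414), np.float64(0.43306254797404004))
(0.464, 0.27, 0.12, 0) dx 5.2 dy -59.2 dz 13.0 turn 0.008
side 231 (array([ 0.4445493 , -0.29010016]), np.float64(0.8827120822622108))
side 675 (array([ 0.44590911, -0.29118149]), np.float64(0.851817137328415))
```

{"fn": "step_arm", "kwargs": {
  "increments": [
    {"dx":5,"dy":-59,"dz":0,"turn":0.004},
    {"dx":5,"dy":-59,"dz":0,"turn":0.004},
    {"dx":5,"dy":-59,"dz":13,"turn":0.004},
    {"dx":5,"dy":-59,"dz":13,"turn":0.004}
  ]
}}

```text
t: 27.85
eef_pos: [0.4639, 0.2622, 0.1195]
eef_rot: [[1.0, -0.007, -0.004], [-0.007, -1.0, -0.002], [-0.004, 0.002, -1.0]]
force: [0.3, -0.9, -0.0]
finger_gap: 0.0865
grasp_force: 0.0
```

```bash
python3 - <<'E'
from h import *
from mv import *
p=eyes.snapshot('side')
s=bot.get_state();e=s['eef_pos'];r=s['eef_rot'];a=(*e,np.degrees(np.arctan2(r[1,0],r[0,0])));print(a)
rel(a,(.464,.27,.026,0))
cv2.imwrite('pics/s7.png',cv2.resize(p['color'][270:410,140:320],None,fx=4,fy=4,interpolation=cv2.INTER_CUBIC))
E
```

```text
(np.float64(0.46440639816236035), np.float64(0.2624634724377427), np.float64(0.1200402103096483), np.float64(-0.3772985290669517))
(0.464, 0.27, 0.026, 0) dx -0.5 dy -7.5 dz 94.0 turn -0.007
```

View pics/s7.png

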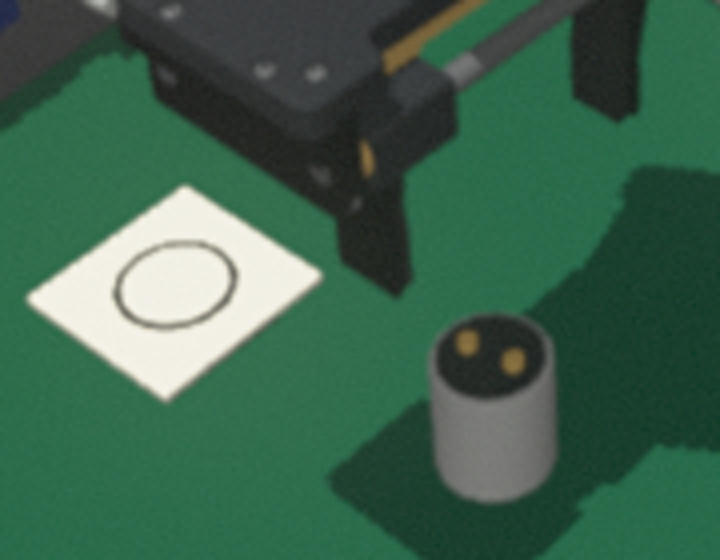

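The jaws' midpoint (490,195) is directly above the can (490,400). Next I descend and grip.

{"fn": "step_arm", "kwargs": {
  "increments": [
    {"dx":-0.5,"dy":-7,"dz":20,"turn":-0.005},
    {"dx":-0.5,"dy":-7,"dz":50,"turn":-0.005},
    {"dx":-0.5,"dy":-7,"dz":75,"turn":-0.005},
    {"dx":-0.5,"dy":-7,"dz":88,"turn":-0.005},
    {"dx":-0.5,"dy":-7,"dz":94,"turn":-0.005},
    {"dx":-0.5,"dy":-7,"dz":94,"turn":-0.005}
  ]
}}

```text
t: 28.65
eef_pos: [0.465, 0.2712, 0.0272]
eef_rot: [[1.0, 0.0, 0.0], [0.0, -1.0, 0.0], [0.0, -0.0, -1.0]]
force: [-0.0, 0.2, 0.8]
finger_gap: 0.0872
grasp_force: 0.0
```

{"fn": "step_arm", "kwargs": {
  "increments": [
    {"dx":0,"dy":0,"dz":0,"turn":0},
    {"dx":0,"dy":0,"dz":0,"turn":0},
    {"dx":0,"dy":0,"dz":0,"turn":0},
    {"dx":0,"dy":0,"dz":0,"turn":0},
    {"dx":0,"dy":0,"dz":0,"turn":0},
    {"dx":0,"dy":0,"dz":0,"turn":0},
    {"dx":0,"dy":0,"dz":0,"turn":0}
  ],
  "fingers": -1,
  "force": 25
}}

```text
t: 29.52
eef_pos: [0.4647, 0.2713, 0.0271]
eef_rot: [[1.0, 0.001, -0.0], [0.001, -1.0, -0.0], [-0.0, 0.0, -1.0]]
force: [-0.0, -0.7, 0.4]
finger_gap: 0.0393
grasp_force: 25.0
```

```bash
python3 - <<'E'
from h import *
from mv import *
p=eyes.snapshot('side')
s=bot.get_state();e=s['eef_pos'];r=s['eef_rot'];a=(*e,np.degrees(np.arctan2(r[1,0],r[0,0])));print(a,s['finger_gap'],s['grasp_force'])
rel(a,(.5993,.2882,.1,0))
E
```

```text
(np.float64(0.4646682275004522), np.float64(0.2712792941777186), np.float64(0.02707639163151873), np.float64(0.04924202166786891)) 0.03950847379269913 24.999695825390518
(0.5993, 0.2882, 0.1, 0) dx 134.6 dy -16.8 dz -72.9 turn 0.001
```

{"fn": "step_arm", "kwargs": {
  "increments": [
    {"dx":0,"dy":0,"dz":-20,"turn":0},
    {"dx":10,"dy":-1,"dz":-50,"turn":0},
    {"dx":40,"dy":-5,"dz":-60,"turn":0},
    {"dx":80,"dy":-10,"dz":-60,"turn":0},
    {"dx":115,"dy":-15,"dz":-50,"turn":0},
    {"dx":134.5,"dy":-17,"dz":-40,"turn":0},
    {"dx":134.5,"dy":-17,"dz":-25,"turn":0},
    {"dx":134.5,"dy":-17,"dz":-20,"turn":0}
  ]
}}

```text
t: 30.58
eef_pos: [0.5965, 0.2879, 0.045]
eef_rot: [[1.0, 0.001, -0.005], [0.001, -1.0, -0.001], [-0.005, 0.001, -1.0]]
force: [-0.6, 0.3, -1.1]
finger_gap: 0.0397
grasp_force: 25.0
```

{"fn": "step_arm", "kwargs": {
  "increments": [
    {"dx":0,"dy":0,"dz":0,"turn":0},
    {"dx":0,"dy":0,"dz":0,"turn":0}
  ]
}}

```text
t: 30.82
eef_pos: [0.5988, 0.2886, 0.0475]
eef_rot: [[1.0, 0.001, 0.0], [0.001, -1.0, 0.0], [0.0, -0.0, -1.0]]
force: [0.1, -0.9, -0.3]
finger_gap: 0.0393
grasp_force: 25.0
```

```bash
python3 - <<'E'
from h import *
from mv import *
p=eyes.snapshot('side')
s=bot.get_state();e=s['eef_pos'];r=s['eef_rot'];a=(*e,np.degrees(np.arctan2(r[1,0],r[0,0])));print(a,s['finger_gap'])
z=e[2]-.0271;m=mask_at(p,'large_can',(*e[:2],z+.025))
if m is not None: print(m.sum(),fit([(p,m)],lambda v:cyl(*v,.02,z,z+.046),e[:2],[.006,.006]))
rel(a,(.5993,.2882,.0313,0))
cv2.imwrite('pics/s8.png',cv2.resize(p['color'][260:400,100:280],None,fx=4,fy=4,interpolation=cv2.INTER_CUBIC))
E
```

```text
(np.float64(0.5990629368306079), np.float64(0.28866241385018615), np.float64(0.04767251700495634), np.float64(0.06376777028980034)) 0.03945541179346133
1031 (array([0.59779351, 0.28763196]), np.float64(0.8188087081445463))
(0.5993, 0.2882, 0.0313, 0) dx 0.2 dy 0.5 dz 16.4 turn 0.001
```

View pics/s8.png

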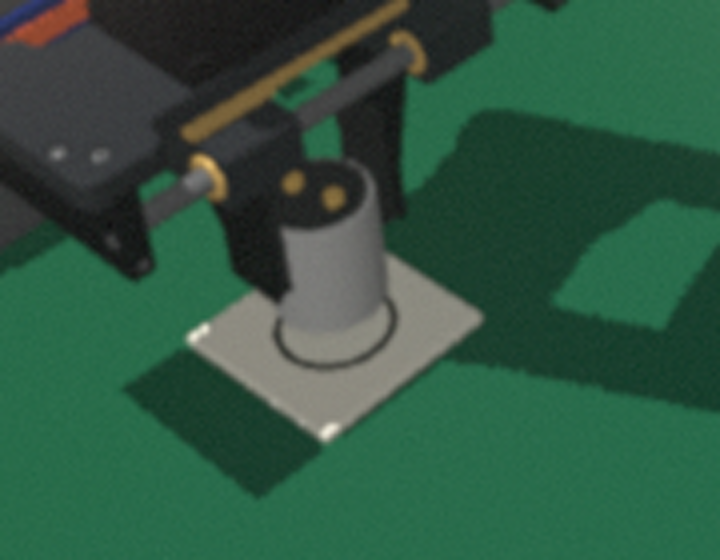

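The can (335,250) hangs right over the circle centred at (336,325), so I lower it.

{"fn": "step_arm", "kwargs": {
  "increments": [
    {"dx":0.5,"dy":0.3,"dz":6,"turn":0},
    {"dx":0.5,"dy":0.3,"dz":11,"turn":0},
    {"dx":0.5,"dy":0.3,"dz":14.5,"turn":0},
    {"dx":0.5,"dy":0.3,"dz":16,"turn":0},
    {"dx":0.5,"dy":0.3,"dz":16.4,"turn":0},
    {"dx":0.5,"dy":0.3,"dz":16.4,"turn":0}
  ]
}}

```text
t: 31.68
eef_pos: [0.5994, 0.288, 0.0311]
eef_rot: [[1.0, 0.001, -0.001], [0.001, -1.0, -0.0], [-0.001, 0.0, -1.0]]
force: [-2.3, -1.3, 5.2]
finger_gap: 0.0393
grasp_force: 25.0
```

{"fn": "step_arm", "kwargs": {
  "increments": [
    {"dx":0,"dy":0,"dz":0,"turn":0},
    {"dx":0,"dy":0,"dz":0,"turn":0},
    {"dx":0,"dy":0,"dz":0,"turn":0},
    {"dx":0,"dy":0,"dz":-20,"turn":0},
    {"dx":0,"dy":0,"dz":-60,"turn":0},
    {"dx":0,"dy":0,"dz":-110,"turn":0},
    {"dx":-50,"dy":0,"dz":-130,"turn":0},
    {"dx":-100,"dy":0,"dz":-150,"turn":0}
  ],
  "fingers": 1
}}

```text
t: 32.67
eef_pos: [0.4996, 0.2882, 0.1832]
eef_rot: [[1.0, -0.0, 0.003], [-0.0, -1.0, 0.001], [0.003, -0.001, -1.0]]
force: [-0.2, -0.9, 1.2]
finger_gap: 0.0871
grasp_force: 0.0
```

{"fn": "step_arm", "kwargs": {
  "increments": [
    {"dx":-50,"dy":-50,"dz":0,"turn":0},
    {"dx":-80,"dy":-100,"dz":0,"turn":0},
    {"dx":-120,"dy":-150,"dz":0,"turn":0},
    {"dx":-140,"dy":-180,"dz":0,"turn":0},
    {"dx":-140,"dy":-180,"dz":0,"turn":0},
    {"dx":-140,"dy":-180,"dz":0,"turn":0}
  ]
}}

```text
t: 33.42
eef_pos: [0.3599, 0.4678, 0.1815]
eef_rot: [[1.0, 0.001, 0.001], [0.001, -1.0, 0.0], [0.001, -0.0, -1.0]]
force: [-0.1, -0.7, -0.1]
finger_gap: 0.087
grasp_force: 0.0
```

```bash
python3 - <<'E'
from h import *
P={n:eyes.snapshot(n) for n in('side','top')};s=bot.get_state();print(s['t'],s['eef_pos'])
M={'large_can':((.5993,.2882),lambda v:cyl(*v[:2],.02,.004,.05)),'small_can':((.4447,-.29),lambda v:cyl(*v[:2],.011,.004,.041)),'toroid':((.465,0),lambda v:cyl(*v[:2],.0235,.004,.026)),'film_cap':((.4616,-.1412),lambda v:box(*v,.046,.02,.004,.034))}
for o,(g,f) in M.items():
  for n,p in P.items():
    m=mask_at(p,o,(*g,.02))
    if m is not None: x,sc=fit([(p,m)],f,[*g]+[.48]*(o=='film_cap'),[.006,.006]+[.2]*(o=='film_cap'));print(o,n,np.round((x[:2]-g)*1000,1),x[2:],round(sc,2))
c=P['top']['color'];cv2.imwrite('pics/t9.png',cv2.resize(c[190:390,120:520],None,fx=2,fy=2,interpolation=cv2.INTER_CUBIC))
E
```

```text
33.525 [0.36053645 0.46705009 0.18112467]
small_can side [-1.3  0.6] [] 0.91
small_can top [-1.9 -0.6] [] 0.76
toroid side [ 0.4 -0.3] [] 0.95
toroid top [-0.3  0.6] [] 0.74
film_cap side [ 0.5 -0.5] [0.50062925] 0.94
film_cap top [0.1 0.1] [0.49154604] 0.9
```

View pics/t9.png

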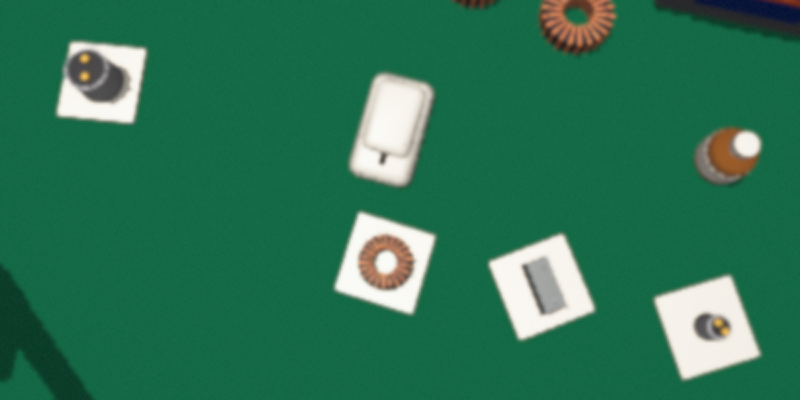

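All four parts stand on their tiles. The toroid and film cap are within 0.6 mm of centre, and the small can may be about 1.5 mm off. I'll take one enlarged side view of both cans.

```bash
python3 - <<'E'
from h import *
p=eyes.snapshot('side');c=p['color']
f=lambda x,y:cv2.resize(c[y:y+75,x:x+50*2],None,fx=4*1,fy=4,interpolation=cv2.INTER_CUBIC)
k=lambda x,y,w,h,s:cv2.resize(c[y:y+h,x:x+w],None,fx=s,fy=s,interpolation=cv2.INTER_CUBIC)
cv2.imwrite('pics/s10.png',np.hstack([k(440,185,60,50,8)[:400,:400],k(140,290,80,80,5)]))
E
```

```text
(no output)
```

View pics/s10.png

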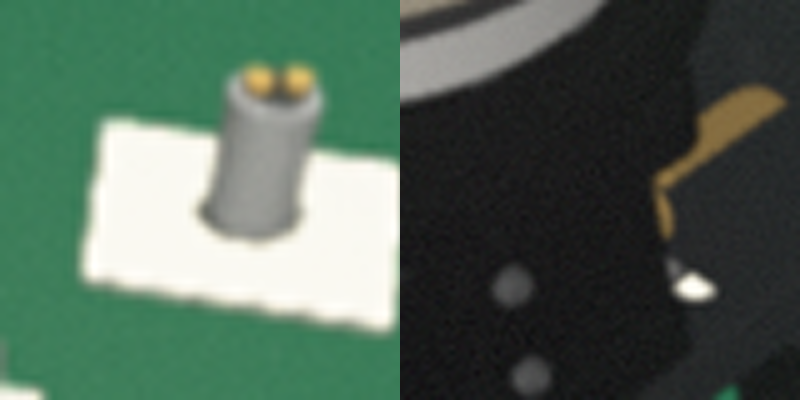

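In the left crop the printed ring peeks out left of the small can's base (205,215), so the can sits about 1.5 mm to the right. The large can is hidden by the arm here. I'll mend the small can by closing the jaws crosswise about the outline centre.

```bash
python3 - <<'E'
from mv import *
from workcell import bot
s=bot.get_state();e=s['eef_pos'];r=s['eef_rot'];a=(*e,np.degrees(np.arctan2(r[1,0],r[0,0])));print(a)
rel(a,(.445,-.29,.14,-62.5))
E
```

```text
(np.float64(0.35977292190641724), np.float64(0.46773306386986885), np.float64(0.1805897434214648), np.float64(0.019092554122530594))
(0.445, -0.29, 0.14, -62.5) dx 85.0 dy 757.8 dz 40.6 turn 1.091
```

{"fn": "step_arm", "kwargs": {
  "increments": [
    {"dx":85,"dy":200,"dz":0,"turn":0.4},
    {"dx":85,"dy":200,"dz":0,"turn":0.4},
    {"dx":85,"dy":400,"dz":0,"turn":0.8},
    {"dx":85,"dy":400,"dz":0,"turn":0.8},
    {"dx":85,"dy":600,"dz":0,"turn":1.091},
    {"dx":85,"dy":600,"dz":0,"turn":1.091},
    {"dx":85,"dy":600,"dz":0,"turn":1.091},
    {"dx":85,"dy":600,"dz":0,"turn":1.091}
  ],
  "fingers": 0.1
}}

```text
t: 34.98
eef_pos: [0.4389, -0.0227, 0.1809]
eef_rot: [[0.462, -0.887, 0.001], [-0.887, -0.462, -0.0], [0.001, -0.001, -1.0]]
force: [0.7, 0.2, 0.4]
finger_gap: 0.0477
grasp_force: 0.0
```

```bash
python3 - <<'E'
from h import *
from mv import *
s=bot.get_state();e=s['eef_pos'];r=s['eef_rot'];a=(*e,np.degrees(np.arctan2(r[1,0],r[0,0])));print(a,s['finger_gap'])
rel(a,(.445,-.29,.12,-62.5))
E
```

```text
(np.float64(0.438923799288672), np.float64(-0.022701663558509645), np.float64(0.18093820255190046), np.float64(-62.46110987006639)) 0.04765046132525487
(0.445, -0.29, 0.12, -62.5) dx 239.8 dy 118.2 dz 60.9 turn 0.001
```

{"fn": "step_arm", "kwargs": {
  "increments": [
    {"dx":240,"dy":118,"dz":61,"turn":0},
    {"dx":240,"dy":118,"dz":61,"turn":0},
    {"dx":240,"dy":118,"dz":61,"turn":0},
    {"dx":240,"dy":118,"dz":61,"turn":0},
    {"dx":240,"dy":118,"dz":61,"turn":0},
    {"dx":240,"dy":118,"dz":61,"turn":0},
    {"dx":240,"dy":118,"dz":61,"turn":0}
  ]
}}

```text
t: 35.85
eef_pos: [0.4445, -0.2859, 0.1197]
eef_rot: [[0.463, -0.886, -0.001], [-0.886, -0.463, 0.002], [-0.002, 0.0, -1.0]]
force: [-0.4, 0.4, -0.3]
finger_gap: 0.0478
grasp_force: 0.0
```

```bash
python3 - <<'E'
from h import *
from mv import *
P={n:eyes.snapshot(n) for n in('side','top')}
s=bot.get_state();e=s['eef_pos'];r=s['eef_rot'];a=(*e,np.degrees(np.arctan2(r[1,0],r[0,0])));print(a,s['finger_gap'])
rel(a,(.445,-.29,.018,-62.5))
g=(.5993,.2882)
for n,p in P.items():
    m=mask_at(p,'large_can',(*g,.025))
    if m is not None: x,sc=fit([(p,m)],lambda v:cyl(*v,.02,.004,.05),g,[.006,.006]);print(n,np.round((x-g)*1000,1),sc)
    m=mask_at(p,'small_can',(.445,-.29,.02))
    if m is not None: x,sc=fit([(p,m)],lambda v:cyl(*v,.011,.004,.041),(.445,-.29),[.006,.006]);print(n,x,sc)
E
```

```text
(np.float64(0.44486475066536163), np.float64(-0.2858206441119054), np.float64(0.12000942738432388), np.float64(-62.3378039643516)) 0.04774401720095404
(0.445, -0.29, 0.018, -62.5) dx 3.8 dy 1.8 dz 102.0 turn 0.003
side [ 0.6 -1.3] 0.9601380970767938
side [ 0.44297569 -0.28777568] 0.8718167996959331
top [-0.6  0.2] 0.9556035291909142
```

{"fn": "step_arm", "kwargs": {
  "increments": [
    {"dx":3.2,"dy":1.5,"dz":0,"turn":0},
    {"dx":3.2,"dy":1.5,"dz":30,"turn":0},
    {"dx":3.2,"dy":1.5,"dz":48,"turn":0},
    {"dx":3.2,"dy":1.5,"dz":50,"turn":0},
    {"dx":3.2,"dy":1.5,"dz":50,"turn":0}
  ]
}}

```text
t: 36.78
eef_pos: [0.4454, -0.2919, 0.0699]
eef_rot: [[0.462, -0.887, 0.0], [-0.887, -0.462, -0.0], [0.001, -0.0, -1.0]]
force: [-0.3, 1.0, 0.5]
finger_gap: 0.0479
grasp_force: 0.0
```

{"fn": "step_arm", "kwargs": {
  "increments": [
    {"dx":-1.8,"dy":-0.5,"dz":15,"turn":0},
    {"dx":-1.8,"dy":-0.5,"dz":32,"turn":0},
    {"dx":-1.8,"dy":-0.5,"dz":44,"turn":0},
    {"dx":-1.8,"dy":-0.5,"dz":50,"turn":0},
    {"dx":-1.8,"dy":-0.5,"dz":50,"turn":0},
    {"dx":-1.8,"dy":-0.5,"dz":50,"turn":0}
  ]
}}

```text
t: 37.52
eef_pos: [0.4449, -0.2899, 0.0198]
eef_rot: [[0.462, -0.887, 0.0], [-0.887, -0.462, -0.0], [0.0, -0.0, -1.0]]
force: [-0.4, -1.0, -0.1]
finger_gap: 0.0479
grasp_force: 0.0
```

{"fn": "step_arm", "kwargs": {
  "increments": [
    {"dx":0,"dy":0,"dz":0,"turn":0},
    {"dx":0,"dy":0,"dz":0,"turn":0},
    {"dx":0,"dy":0,"dz":0,"turn":0},
    {"dx":0,"dy":0,"dz":0,"turn":0},
    {"dx":0,"dy":0,"dz":0,"turn":0},
    {"dx":0,"dy":0,"dz":0,"turn":0},
    {"dx":0,"dy":0,"dz":0,"turn":0}
  ],
  "fingers": -0.48,
  "force": 6
}}

```text
t: 38.4
eef_pos: [0.4447, -0.2897, 0.0196]
eef_rot: [[0.462, -0.887, -0.0], [-0.887, -0.462, 0.0], [-0.0, 0.0, -1.0]]
force: [-0.3, 0.4, -0.6]
finger_gap: 0.0226
grasp_force: 0.1
```

Centred by a light touch. Now I open, rise and move clear.

{"fn": "step_arm", "kwargs": {
  "increments": [
    {"dx":0,"dy":0,"dz":0,"turn":0},
    {"dx":0,"dy":0,"dz":0,"turn":0},
    {"dx":0,"dy":0,"dz":0,"turn":0},
    {"dx":0,"dy":0,"dz":-20,"turn":0},
    {"dx":0,"dy":0,"dz":-60,"turn":0},
    {"dx":0,"dy":0,"dz":-110,"turn":0},
    {"dx":0,"dy":0,"dz":-160,"turn":0},
    {"dx":0,"dy":0,"dz":-200,"turn":0}
  ],
  "fingers": 0.1
}}

```text
t: 39.4
eef_pos: [0.4449, -0.2898, 0.2218]
eef_rot: [[0.462, -0.887, 0.001], [-0.887, -0.462, -0.001], [0.002, -0.001, -1.0]]
force: [0.9, -1.7, -0.5]
finger_gap: 0.0478
grasp_force: 0.0
```

{"fn": "step_arm", "kwargs": {
  "increments": [
    {"dx":60,"dy":0,"dz":0,"turn":0},
    {"dx":120,"dy":0,"dz":0,"turn":0},
    {"dx":180,"dy":20,"dz":0,"turn":0},
    {"dx":200,"dy":40,"dz":0,"turn":0},
    {"dx":200,"dy":40,"dz":0,"turn":0},
    {"dx":200,"dy":40,"dz":0,"turn":0}
  ]
}}

```text
t: 40.15
eef_pos: [0.5011, -0.4836, 0.2192]
eef_rot: [[0.462, -0.887, -0.001], [-0.887, -0.462, 0.003], [-0.003, -0.0, -1.0]]
force: [0.2, 0.5, -0.4]
finger_gap: 0.048
grasp_force: 0.0
```

```bash
python3 - <<'E'
from h import *
P={n:eyes.snapshot(n) for n in('side','top')};s=bot.get_state();print(s['t'],s['eef_pos'])
M={'large_can':((.5993,.2882),lambda v:cyl(*v[:2],.02,.004,.05)),'small_can':((.4447,-.29),lambda v:cyl(*v[:2],.011,.004,.041)),'toroid':((.465,0),lambda v:cyl(*v[:2],.0235,.004,.026)),'film_cap':((.4616,-.1412),lambda v:box(*v,.046,.02,.004,.034))}
for o,(g,f) in M.items():
  for n,p in P.items():
    m=mask_at(p,o,(*g,.02))
    if m is not None: x,sc=fit([(p,m)],f,[*g]+[.48]*(o=='film_cap'),[.006,.006]+[.2]*(o=='film_cap'));print(o,n,np.round((x[:2]-g)*1000,1),x[2:],round(sc,2))
k=lambda n,x,y,w,h,s:cv2.resize(P[n]['color'][y:y+h,x:x+w],None,fx=s,fy=s,interpolation=cv2.INTER_CUBIC)
cv2.imwrite('pics/f.png',np.hstack([k('side',440,185,50,50,8),k('side',140,290,80,80,5)]))
E
```

```text
40.25 [ 0.50173383 -0.48344389  0.21979489]
large_can side [ 0.1 -0.3] [] 0.95
large_can top [-1.2  0.1] [] 0.84
small_can side [0.3 1. ] [] 0.9
small_can top [-0.8  1. ] [] 0.89
toroid side [ 1.4 -0.6] [] 0.94
toroid top [-1.1  1. ] [] 0.81
film_cap side [ 0.6 -0.9] [0.45875825] 0.92
film_cap top [-0.4 -0.1] [0.47619204] 0.94
```

View pics/f.png

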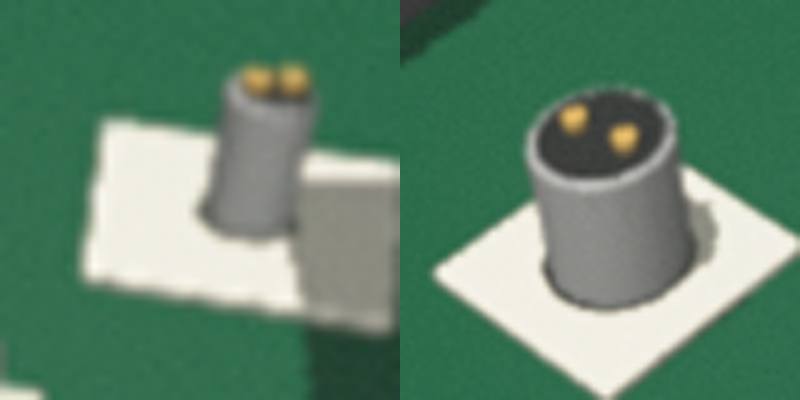

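Both cans stand upright on their outlines, centred to about 1 mm: small can base (255,225), large can base (620,285). I'm handing the job in.

```bash
python3 -c "
from workcell import bot
print(bot.finish_job())"
```

```text
the job is handed in; nothing more can be done
None
```

I set all four parts upright on their matching tiles, each within about 1–1.5 mm of its outline centre by the camera fits, and handed the job in at about 40 s; the mouse and bottle were left alone.

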